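Strip the copier's toner unit for cleaning

ROBOT

A 6-joint arm with a two-finger parallel gripper is mounted at the origin on the work surface. World frame = base frame: x ahead of the robot, y to its left, z up, the work surface at z = 0. Lengths are in m, angles in rad, forces in N, time in s.
With the tool pointing down it reaches from about 0.275 to 0.825 m from the base axis. Payload 4.9 kg.
Tool frame: the origin (TCP) lies at the very end of the fingers, on their centre line; the grasp point (between the pads) lies 19 mm behind it; y points along the fingers, z is the direction in which the jaws open and shut, and the axes are right-handed (so a half turn about y gives the same grasp; the last joint's range is limited). The gripper opens to 85 mm and grips with 20 to 120 N. Pads are 22 mm wide; open, the fingers measure 114 mm over their backs; the gripper's body (76 mm by 85 mm) begins 54 mm behind the grasp point. The pads swing forward as they close: fully open they stand 13 mm farther back than shut.
Start: joints at [-1.475, 0.326, -0.193, 1.052, 0, 1.437], TCP at [0.125, -0.536, 0.208] pointing down, gripper open.
Joint ranges: [-2.65, 2.65], [-0.97, 1.79], [-1.3, 1.35], [-1.93, 2.1], [-1.47, 1.37], [-3.14, 3.14]. Speed limits (rad/s): [2.57, 2.57, 3.14, 3.14, 3.14, 3.14].

INTERFACE

Orientations are given as a unit quaternion [x, y, z, w].
In Python, from workcell import * gives the robot as it stands. The module is installed in compiled form; this text tells all that it offers.
- The arm moves only by the shell command python3 -m crank 'ROWS'. ROWS is a JSON object of lists of equal length, an entry for each row: "linear": the shift along the world's x, y, z in cm, a list of three; "dr": the turn, a rotation vector about the world's x, y, z in degrees, a list of three; "hand": the finger opening in cm, from 0 to 8.54. A call has 1 to 20 rows; each row shifts and turns the commanded pose from where the row before left it; what a row does not reach is not made up. A row lasts 1/12 s, in which the tool goes at most 41.7 mm and 7.16 degrees, less where a joint would pass 70% of its speed; a pose out of reach is approached as far as the arm can. A call is refused whole if a number of a shift passes 4.17 or a number of a turn 7.16, either way. A call with a gripper value outside its range is refused whole. The fingers move at their own pace and stop on an object; the grip force is fixed at half the most. Time passes only in rows, so rows that do not move let the fingers close. It gives the time, the measured TCP pose, the force and the opening at its end, in the units of the state.
- get_obs(): the state, without advancing time (a new reading comes with each control period).
- get_image(name): name is "scene" or "top" or "wrist"; returns a dict with "pixels" (384x512x3 uint8, red, green, blue), "mtx" (3x3 intrinsics, pixels), "cam_to_world" (4x4, takes a point from camera to world coordinates). Camera axes: x right, y down, z forward; pixel columns grow to the right and rows downward; lengths in m; the calibration is good to about 2 mm. The wrist camera is an equidistant fisheye: a pixel r from the principal point sees the ray r / f radians off the axis. A picture is of the moment at which its call begins. There is no depth.
- finish_job(): hands the job in, once; it reports no verdict.
The state is a dict: "time": time; "q": joint angles; "qvel": joint speeds; "tau": joint torques, N m; "position": TCP position; "eef_rot": TCP orientation; "contact_force": force on the tool from outside, world axes, zero at the start; "moment": the same for the moment, N m; "opening": opening from 0.0 (shut) to 1.0 (fully open).
Only numpy, scipy, OpenCV 4.12 (cv2) and the standard library are available. Lean on these libraries where they do the work, as an engineer would, in place of code of your own. Each camera call takes 0.05 s, during which the arm holds its last target. There are 200 camera calls.

TASK

Strip the toner unit in order: stand the beige hood in the middle of the blue mat, lay the lock bar in the narrow green tray, seat every toner cartridge there is fully down in the pocket of its own shape, and only then lift the empty carrier into the wide green tray. Finish by putting the hood back over the empty base, fully down on its flange. Never tip a cartridge, and leave the spray bottle, mug and stapler alone.

Things in the scene. Friction and masses are not known exactly. Their poses are not given: they have to be found in the camera images.
- base: Fixed grey base of the toner unit: flange plate 304 (x) x 116 (y) x 4 thick, on it an upright rim, outside 284 x 94, inside 278 x 88, from 4 to 30 above the origin. Origin: centre of the underside; x runs along the row of cartridges. At the start it holds carrier, cartridges, lock bar and hood. Half a turn makes no difference.
- hood: Beige cover, open underneath, outside 298 (x) x 108 (y) x 111 high, walls and roof 3. Stands over the base's rim with 4 mm play, lower edge on the flange (origin 4 above base's origin), x along base's x, either way round. Black grip plate on its middle: 10 thick in x, 40 wide in y, 111 to 139 above origin. Origin: centre of open underside. Under 0.5 kg. May get knocked aside.
- bar: Aluminium lock bar, 270 (x) x 36 (y) x 8 thick, lying on the two tall end posts of the carrier above the cartridges, between small ears 6 high. An orange grip plate stands on its middle: 10 thick along x, 34 wide along y, from 8 to 32 above the origin. Origin: centre of the underside. 0.2 kg. Either way round is right.
- carrier: Dark trough 272 (x) x 82 (y), floor 5 thick, walls 27 high, four cells 61 x 76 in a row (centres x = +-35.5, +-99.5). End posts at x = +-133, 52 wide, rise to 72 and bear the lock bar. Orange grip plate in the very middle: 10 thick in x, 40 wide in y, up to 70 above origin. Origin: centre of underside, 4 above the base's origin in the base (3 mm play). Under 0.5 kg. Either way round.
- cart_round: Cyan toner cartridge, round body of 54 diameter, 38 high. On top stands a white upright grip tab, 28 long along the part's x, 12 thick along y, from 38 to 64 above the origin. Origin: centre of the underside. In the carrier its x runs within about 0.03 rad of the carrier's x. May be absent. Mass 0.09 to 0.23 kg. 
- cart_square: Magenta toner cartridge, square body 46 x 46, 38 high. On top stands a white upright grip tab, 28 long along the part's x, 12 thick along y, from 38 to 64 above the origin. Origin: centre of the underside. In the carrier its x runs within about 0.03 rad of the carrier's x. May be absent. Mass 0.09 to 0.23 kg. 
- cart_oblong: Yellow toner cartridge, oblong body 32 (x) x 60 (y), 38 high. On top stands a white upright grip tab, 28 long along the part's x, 12 thick along y, from 38 to 64 above the origin. Origin: centre of the underside. In the carrier its x runs within about 0.03 rad of the carrier's x. May be absent. Mass 0.09 to 0.23 kg. 
- cart_cross: Black toner cartridge, body a plus-shaped cross of two bars 58 x 22, along x and y, 38 high. On top stands a white upright grip tab, 28 long along the part's x, 12 thick along y, from 38 to 64 above the origin. Origin: centre of the underside. In the carrier its x runs within about 0.03 rad of the carrier's x. May be absent. Mass 0.09 to 0.23 kg. 
- nest_round: Fixed dark-grey block 84 x 84 x 24 with a black-floored pocket open to the top; origin: centre of the underside, the pocket is centred on it, its floor 6 above the origin, 18 deep. Lies turned up to about 0.3 rad on the plywood board. Round pocket of 58 diameter.
- nest_square: Fixed dark-grey block 84 x 84 x 24 with a black-floored pocket open to the top; origin: centre of the underside, the pocket is centred on it, its floor 6 above the origin, 18 deep. Lies turned up to about 0.3 rad on the plywood board. Square pocket 50 x 50, sides along its x and y.
- nest_oblong: Fixed dark-grey block 84 x 84 x 24 with a black-floored pocket open to the top; origin: centre of the underside, the pocket is centred on it, its floor 6 above the origin, 18 deep. Lies turned up to about 0.3 rad on the plywood board. Oblong pocket 36 (x) x 64 (y).
- nest_cross: Fixed dark-grey block 84 x 84 x 24 with a black-floored pocket open to the top; origin: centre of the underside, the pocket is centred on it, its floor 6 above the origin, 18 deep. Lies turned up to about 0.3 rad on the plywood board. Cross-shaped pocket: two crossing channels 62 x 26 along its x and y.
- slot: Fixed green narrow tray for the lock bar, 288 (x) x 56 (y), inside 280 x 44, floor 4 above the origin, walls up to 14. Origin: centre of the underside.
- dock: Fixed green wide tray for the empty carrier, 288 (x) x 98 (y), inside 280 x 90, floor 4 above the origin, walls up to 18. Origin: centre of the underside.
- mat: Fixed blue mat, 320 (x) x 130 (y) x 2 thick, on which the hood is set down for the meantime. Origin: centre of the underside.
- spray: White cleaner bottle with a blue cap, 68 diameter, 190 high, a bystander. Origin: centre of the underside.
- stapler: Red and black stapler, 50 x 150 x 42, a bystander. Origin: centre of the underside.
- mug: Blue mug, 84 diameter, 95 high, a bystander. Origin: centre of the underside.

How it is judged:
On the way, in this order (a step that is already met when the one before it is completed fails the run):
1. the hood stands upright on the blue mat, within 50 mm of its middle, let go (horizontal distance between hood and mat below 0.05 m and z of hood in the frame of mat below 0.008 m and angle between hood's own z axis and vertical below 0.08 rad and linear speed of hood below 0.02 m/s and contact force between the fingers and hood below 0.1 N), for 0.2 s.
2. the lock bar lies flat on the floor of the narrow tray, let go (horizontal distance between bar and slot below 0.009 m and z of bar in the frame of slot below 0.008 m and angle between bar's own z axis and vertical below 0.08 rad and linear speed of bar below 0.02 m/s and contact force between the fingers and bar below 0.1 N), for 0.2 s.
3. every cartridge present is seated on the floor of the pocket of its shape, let go, while the carrier still stands in the base (horizontal distance between cart_round and nest_round below 0.006 m and z of cart_round in the frame of nest_round below 0.01 m and angle between each of cart_round, cart_square, cart_oblong, cart_cross's own z axis and vertical below 0.08 rad and linear speed of each of cart_round, cart_square, cart_oblong, cart_cross below 0.02 m/s and contact force between the fingers and cart_round below 0.1 N and horizontal distance between cart_square and nest_square below 0.006 m and z of cart_square in the frame of nest_square below 0.01 m and contact force between the fingers and cart_square below 0.1 N and horizontal distance between cart_oblong and nest_oblong below 0.006 m and z of cart_oblong in the frame of nest_oblong below 0.01 m and contact force between the fingers and cart_oblong below 0.1 N and horizontal distance between cart_cross and nest_cross below 0.006 m and z of cart_cross in the frame of nest_cross below 0.01 m and contact force between the fingers and cart_cross below 0.1 N and horizontal distance between carrier and base below 0.01 m and z of carrier in the frame of base below 0.01 m), for 0.2 s.
4. the empty carrier stands on the floor of the wide tray, let go (horizontal distance between carrier and dock below 0.01 m and z of carrier in the frame of dock below 0.008 m and angle between carrier's own z axis and vertical below 0.08 rad and linear speed of carrier below 0.02 m/s and contact force between the fingers and carrier below 0.1 N), for 0.2 s.
5. the hood is back over the base, down on its flange, let go (horizontal distance between hood and base below 0.01 m and z of hood in the frame of base below 0.009 m and angle between hood's own z axis and vertical below 0.08 rad and linear speed of hood below 0.02 m/s and contact force between the fingers and hood below 0.1 N and angle between the x axis of hood and the x axis of base, either way round below 0.08 rad), for 0.2 s.
At the end, for the whole second after the job is handed in: Bar flat on the narrow tray's floor (centred to 9 mm), every present cartridge upright on its own pocket's floor (6 mm), carrier on the wide tray's floor (10 mm), hood down on the base's flange (10 mm, 0.08 rad); heights to 4 mm (hood 5); all upright, at rest and released (all of step 2 and all of step 4 and all of step 5 and horizontal distance between cart_round and nest_round below 0.006 m and z of cart_round in the frame of nest_round below 0.01 m and angle between each of cart_round, cart_square, cart_oblong, cart_cross's own z axis and vertical below 0.08 rad and linear speed of each of cart_round, cart_square, cart_oblong, cart_cross below 0.02 m/s and contact force between the fingers and cart_round below 0.1 N and horizontal distance between cart_square and nest_square below 0.006 m and z of cart_square in the frame of nest_square below 0.01 m and contact force between the fingers and cart_square below 0.1 N and horizontal distance between cart_oblong and nest_oblong below 0.006 m and z of cart_oblong in the frame of nest_oblong below 0.01 m and contact force between the fingers and cart_oblong below 0.1 N and horizontal distance between cart_cross and nest_cross below 0.006 m and z of cart_cross in the frame of nest_cross below 0.01 m and contact force between the fingers and cart_cross below 0.1 N); the robot touches nothing.
It fails at once if a cartridge is tipped by more than 45 degrees (angle between any of cart_round, cart_square, cart_oblong, cart_cross's own z axis and vertical above 0.785 rad).
It fails at once if the spray bottle, mug or stapler is moved more than 30 mm or knocked over (distance of any of spray, stapler, mug from where it was at the start of the episode above 0.03 m or angle between any of spray, stapler, mug's own z axis and vertical above 0.5 rad).
Of cart_round, cart_square, cart_oblong, cart_cross only 2 to 4 are there at a start; the rules pass over those that are not, and their reading is None.
At some moment in a run one of hood may be knocked a few centimetres aside while the robot is not near it.
It also fails if it takes over 210 s, if anything falls off the work surface, if the arm or the gripper's body presses on something with over 40 N, if the wrist force passes 120 N, or if a joint passes its speed limit or range.

## Working session

There is one attempt and no reset: what is moved stays moved. The work goes in short steps, Python scripts to look and compute and a shell command to move; the robot and the scene stay as the last step left them, time stands still between calls to the robot, and variables do not carry over. Pictures are saved under pics/ and viewed, about 12 in all and at most 16, crops included, and the job is handed in when it is done.

```bash
mkdir -p pics
cat > h.py <<'E'
from workcell import *
import numpy as np, cv2
def snap(n,name=None):
    im=get_image(n)
    if name: cv2.imwrite('pics/'+name,im['pixels'][:,:,::-1])
    return im
def ray(im,u,v):
    K=np.array(im['mtx']);T=np.array(im['cam_to_world'])
    d=np.array([(u-K[0,2])/K[0,0],(v-K[1,2])/K[1,1],1.]);return T[:3,3],T[:3,:3]@d
def onz(im,u,v,z):
    o,d=ray(im,u,v);return o+d*(z-o[2])/d[2]
def proj(im,p):
    K=np.array(im['mtx']);T=np.array(im['cam_to_world'])
    c=T[:3,:3].T@(np.array(p)-T[:3,3]);return (K@c/c[2])[:2]
E
python3 - <<'E'
from h import *
a=snap('top','top0.png');b=snap('scene','scene0.png')
for i in (a,b): print(np.round(i['mtx'],1).tolist(),np.round(i['cam_to_world'],3).tolist())
print(get_obs())
E
```

```text
[[431.6, 0.0, 256.8], [0.0, 431.6, 190.5], [0.0, 0.0, 1.0]] [[-0.001, -0.997, 0.083, 0.439], [-1.0, 0.002, 0.01, -0.092], [-0.01, -0.083, -0.996, 1.206], [0.0, 0.0, 0.0, 1.0]]
[[442.6, 0.0, 266.2], [0.0, 442.6, 197.4], [0.0, 0.0, 1.0]] [[-0.456, 0.538, -0.709, 1.37], [0.89, 0.279, -0.36, 0.316], [0.004, -0.795, -0.606, 0.786], [0.0, 0.0, 0.0, 1.0]]
{'time': 0.1, 'q': array([-1.47519839e+00,  3.26854765e-01, -1.93485104e-01,  1.05200477e+00,
        1.15242697e-05,  1.43659249e+00]), 'qvel': array([-0.00301754, -0.00170921,  0.00350368,  0.00075023,  0.00087724,
        0.00157268]), 'tau': array([ 7.39762163e-04, -4.44239545e+01,  2.63037372e+01,  7.87067343e-03,
       -1.04765993e-04, -9.93022070e-06]), 'position': array([ 0.12524055, -0.53497804,  0.20718787]), 'eef_rot': array([-0.08105387,  0.70299125, -0.70189678,  0.08108315]), 'contact_force': array([-1.12795201, -0.0118142 ,  0.84939648]), 'moment': array([ 0.06494265,  0.07768249, -0.00161519]), 'opening': 1.0021680867413243}
```

View pics/top0.png

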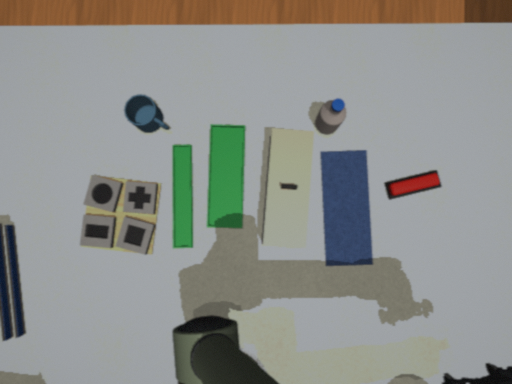

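View pics/scene0.png

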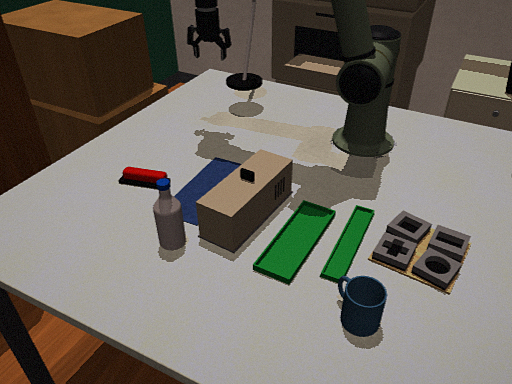

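The top view shows the hood with its long side along world x (grip at about 289,186), mat at (346,208), dock at (227,176), slot at (183,196), and the nests at (80-160,175-255): round top-left, cross top-right, oblong bottom-left, square bottom-right. The bottle (330,115) stands near the mat and hood.

```bash
cat > seg.py <<'E'
from h import *
def rect(im,m,z,area=60,roi=None):
    m=m.astype(np.uint8)
    if roi: 
        k=np.zeros_like(m);k[roi[1]:roi[3],roi[0]:roi[2]]=1;m=m*k
    out=[]
    for c in cv2.findContours(m,cv2.RETR_EXTERNAL,cv2.CHAIN_APPROX_NONE)[0]:
        if cv2.contourArea(c)<area: continue
        P=np.array([onz(im,u,v,z)[:2] for u,v in c[:,0]])
        (cx,cy),(w,h),a=cv2.minAreaRect((P*1000).astype(np.float32))
        if w<h: w,h,a=h,w,a+90
        out.append((round(cx,1),round(cy,1),round(w),round(h),round((a+90)%180-90,1)))
    return out
E
python3 - <<'E'
from seg import *
im=snap('top');p=im['pixels'];hsv=cv2.cvtColor(p,cv2.COLOR_RGB2HSV)
for u,v in [(290,160),(267,180),(289,186),(345,200),(227,170),(103,193),(92,185),(140,200),(100,230),(83,240),(125,212)]: print((u,v),hsv[v,u],p[v,u])
H,S,V=[hsv[...,i].astype(int) for i in range(3)]
print('green',rect(im,(H>50)&(H<75)&(S>120),.016))
print('mat',rect(im,(H>105)&(H<130)&(S>80),.002,500))
print('dark',rect(im,(V<50),.024,30,(78,165,165,260)))
print('grip',rect(im,(V<60),.143,20,(270,170,310,200)))
print('hood',rect(im,(H>15)&(H<35)&(S>30)&(V>130),.115,800,(250,110,325,260)))
cv2.imwrite('pics/crop0.png',cv2.resize(p[100:280,70:390,::-1],None,fx=2.5,fy=2.5,interpolation=cv2.INTER_CUBIC))
E
```

```text
(290, 160) [ 34  41 166] [162 166 139]
(267, 180) [ 30  28 102] [102 102  91]
(289, 186) [30  6 46] [46 46 45]
(345, 200) [110 123 104] [ 54  71 104]
(227, 170) [ 66 153 142] [ 57 142  74]
(103, 193) [90  8 34] [33 34 34]
(92, 185) [ 15  17 122] [122 118 114]
(140, 200) [30  7 38] [38 38 37]
(100, 230) [ 0  0 34] [34 34 34]
(83, 240) [ 20  13 120] [120 118 114]
(125, 212) [ 26  73 151] [151 145 108]
green [(526.6, 125.7, 282, 49, 1.6), (581.5, 4.8, 283, 93, -1.5)]
mat [(293.7, 589.8, 301, 16, 8.6), (493.4, -328.8, 314, 125, 1.9)]
dark [(416.4, 254.4, 44, 42, -15.6), (427.9, 358.0, 56, 31, 84.4), (520.9, 243.3, 50, 48, 41.2), (531.4, 345.2, 50, 50, -44.2)]
grip [(537.9, -160.5, 32, 7, 89.9)]
hood [(638.3, -166.5, 110, 98, 84.5)]
```

View pics/crop0.png

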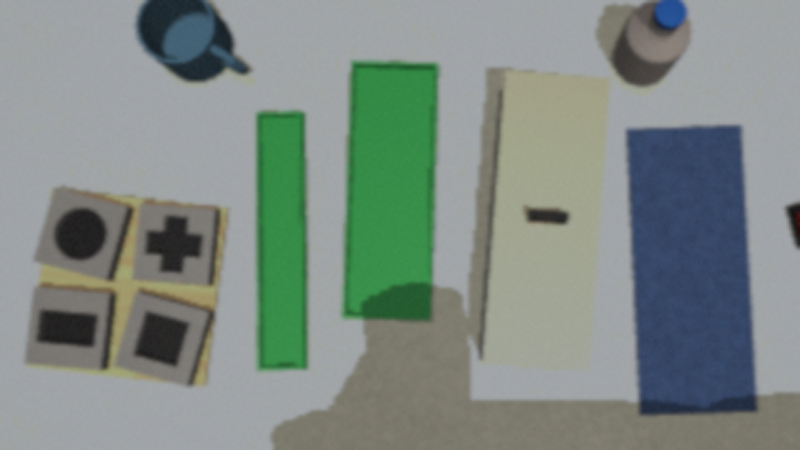

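The crop shows the roof of the hood (corners about 500,70 / 608,80 / 590,368 / 482,360 in the crop), its grip at (547,215), and all four pockets clearly.

Run:
```python
from seg import *
from scipy.spatial.transform import Rotation as R
im=snap('top');p=im['pixels'];hsv=cv2.cvtColor(p,cv2.COLOR_RGB2HSV)
H,S,V=[hsv[...,i].astype(int) for i in range(3)]
m=cv2.medianBlur((((H>20)&(H<45)&(S>28)&(V>135))*255).astype(np.uint8),5)>0
print('hood',rect(im,m,.115,300,(255,110,325,260)))
c=[onz(im,70+u/2.5,100+v/2.5,.115)[:2] for u,v in [(500,70),(608,80),(590,368),(482,360)]]
print(np.mean(c,0),np.round(c,3).tolist())
M=((V>100)&(S<40)&(H<40)); 
print('blocks',rect(im,cv2.medianBlur((M*255).astype(np.uint8),3)>0,.024,300,(78,170,162,256)))
print('spray',[onz(im,*q,.19)for q in [(338,105)]], 'mug', onz(im,145,108,.095))
o=get_obs();print(R.from_quat(o['eef_rot']).as_matrix().round(3))
```

```text
hood [(591.6, -165.4, 194, 107, -4.1)]
[ 0.53878327 -0.16107081] [[0.691, -0.116], [0.681, -0.227], [0.388, -0.205], [0.396, -0.097]]
blocks [(415.9, 254.6, 86, 82, -15.5), (427.7, 359.0, 88, 83, -4.9), (521.5, 243.0, 85, 82, -4.4), (534.1, 346.8, 88, 85, -12.2)]
spray [array([ 0.72953675, -0.27760942,  0.19      ])] mug [0.75072458 0.21239779 0.095     ]
[[-0.974 -0.     0.228]
 [-0.228  0.001 -0.974]
 [-0.    -1.    -0.001]]
```

```bash
python3 -m crank '{"linear":[[0,0,3],[2.9,2.6,0.3],[2.9,2.6,0.3],[2.9,2.6,0.3],[2.9,2.6,0.3],[2.9,2.6,0.3],[2.9,2.6,0.3],[2.9,2.6,0.3],[2.9,2.6,0.3],[2.9,2.6,0.3],[2.9,2.6,0.3],[2.9,2.6,0.3],[2.9,2.6,0],[2.9,2.6,0],[2,2,0],[0,0,0],[0,0,0]],"dr":[[0,0,0],[0,0,5],[0,0,5],[0,0,5],[0,0,5],[0,0,5],[0,0,5],[0,0,5],[0,0,5],[0,0,5],[0,0,5],[0,0,5],[0,0,5],[0,0,5],[0,0,5],[0,0,2.8],[0,0,0]],"hand":[6,6,6,6,6,6,6,6,6,6,6,6,6,6,6,6,6]}'
python3 - <<'E'
from h import *
im=snap('wrist','w1.png'); print(im['mtx'],im['cam_to_world'])
E
```

```text
time: 1.62
position: [0.5231, -0.176, 0.2703]
eef_rot: [-0.483, 0.517, -0.516, 0.483]
contact_force: [-0.3, -0.9, -0.3]
opening: 0.703
[[297.31863964   0.         252.8384476 ]
 [  0.         297.31863964 188.66189121]
 [  0.           0.           1.        ]] [[ 0.99781126 -0.06290724 -0.02038073  0.52787143]
 [-0.06610345 -0.95701968 -0.28238922 -0.10440903]
 [-0.00174043  0.28311838 -0.95908339  0.43573293]
 [ 0.          0.          0.          1.        ]]
```

View pics/w1.png

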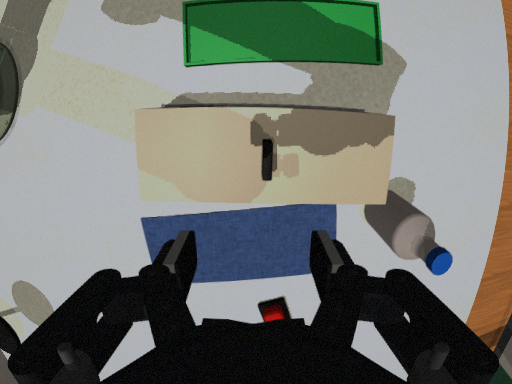

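The wrist view shows the hood's roof (corners about 136,110 / 395,117 / 387,204 / 140,202), its black grip (267,160) and the fingers either side in picture x.

```bash
cat >> h.py <<'E'
def wray(im,u,v):
    K=np.array(im['mtx']);T=np.array(im['cam_to_world'])
    x,y=(u-K[0,2])/K[0,0],(v-K[1,2])/K[1,1];r=np.hypot(x,y)+1e-12
    return T[:3,3],T[:3,:3]@np.array([np.sin(r)*x/r,np.sin(r)*y/r,np.cos(r)])
def wz(im,u,v,z):
    o,d=wray(im,u,v);return o+d*(z-o[2])/d[2]
def wproj(im,p):
    K=np.array(im['mtx']);T=np.array(im['cam_to_world'])
    c=T[:3,:3].T@(np.array(p)-T[:3,3]);r=np.hypot(c[0],c[1]);t=np.arctan2(r,c[2])
    return K[0,2]+K[0,0]*t*c[0]/r,K[1,2]+K[1,1]*t*c[1]/r
def wrect(im,m,z,area=60,roi=None):
    m=m.astype(np.uint8)
    if roi:
        k=np.zeros_like(m);k[roi[1]:roi[3],roi[0]:roi[2]]=1;m=m*k
    out=[]
    for c in cv2.findContours(m,cv2.RETR_EXTERNAL,cv2.CHAIN_APPROX_NONE)[0]:
        if cv2.contourArea(c)<area: continue
        P=np.array([wz(im,u,v,z)[:2] for u,v in c[:,0]])
        (cx,cy),(w,h),a=cv2.minAreaRect((P*1000).astype(np.float32))
        if w<h: w,h,a=h,w,a+90
        out.append((round(cx,1),round(cy,1),round(w,1),round(h,1),round((a+90)%180-90,1)))
    return out
def HSV(im):
    q=cv2.cvtColor(im['pixels'],cv2.COLOR_RGB2HSV).astype(int);return q[...,0],q[...,1],q[...,2]
E
python3 - <<'E'
from h import *
from scipy.spatial.transform import Rotation as R
im=snap('wrist');H,S,V=HSV(im)
print('grip',wrect(im,V<45,.143,50,(255,130,280,190)))
print([wz(im,*q,.115)[:2].round(4).tolist() for q in [(136,110),(395,117),(387,204),(140,202)]])
print('roof', wrect(im,(H>8)&(H<32)&(S>35)&(V>70),.115,2000,(120,107,405,215)))
print('mat',wrect(im,(H>100)&(H<125)&(S>100)&(V>30),.002,2000,(100,190,380,300)))
o=get_obs();M=R.from_quat(o['eef_rot']).as_matrix();print(o['position'],M.round(3),np.degrees(np.arctan2(M[1,2],M[0,2])))
E
```

```text
grip [(538.2, -160.9, 40.9, 9.9, 86.4)]
[[0.3957, -0.0987], [0.69, -0.125], [0.6833, -0.2307], [0.3839, -0.207]]
roof [(545.6, -164.2, 314.6, 115.5, -3.5)]
mat [(491.1, -329.9, 317.0, 129.1, 1.9)]
[ 0.5219857  -0.17746143  0.27055303] [[-0.071 -0.001  0.997]
 [-0.997  0.    -0.071]
 [-0.    -1.    -0.001]] -4.097164967730467
```

```bash
python3 -m crank '{"linear":[[1.62,1.66,0],[0,0,-1.5],[0,0,-2.5],[0,0,-2.5],[0,0,-2.5],[0,0,-2],[0,0,-1.5],[0,0,-1.25],[0,0,-0.8],[0,0,-0.5],[0,0,0],[0,0,0],[0,0,0],[0,0,0],[0,0,0],[0,0,0],[0,0,0],[0,0,0],[0,0,0]],"dr":[[0,0,0.4],[0,0,0],[0,0,0],[0,0,0],[0,0,0],[0,0,0],[0,0,0],[0,0,0],[0,0,0],[0,0,0],[0,0,0],[0,0,0],[0,0,0],[0,0,0],[0,0,0],[0,0,0],[0,0,0],[0,0,0],[0,0,0]],"hand":[6,6,6,6,6,6,6,6,6,6,6,0,0,0,0,0,0,0,0]}'
python3 -m crank '{"linear":[[0,0,0],[0,0,0],[0,0,0.5],[0,0,1],[0,0,1],[0,0,1],[0,0,1]],"dr":[[0,0,0],[0,0,0],[0,0,0],[0,0,0],[0,0,0],[0,0,0],[0,0,0]],"hand":[0,0,0,0,0,0,0]}'
```

```text
time: 3.3
position: [0.5385, -0.1609, 0.1204]
eef_rot: [0.484, -0.516, 0.516, -0.484]
contact_force: [1.2, 0.5, 0.3]
opening: -0.005
time: 3.88
position: [0.5389, -0.1611, 0.1671]
eef_rot: [0.484, -0.515, 0.516, -0.484]
contact_force: [0.5, -0.4, 0.6]
opening: 0.003
```

The opening reads 0, so the grip was missed; look.

```bash
python3 -m crank '{"linear":[[0,0,3],[0,0,3],[0,0,3],[0,0,0],[0,0,0]],"dr":[[0,0,0],[0,0,0],[0,0,0],[0,0,0],[0,0,0]],"hand":[6,6,6,6,6]}'
python3 - <<'E'
from h import *
im=snap('wrist','w2.png');H,S,V=HSV(im)
print('grip',wrect(im,V<45,.143,50,(200,100,330,200)))
E
```

```text
time: 4.3
position: [0.54, -0.1616, 0.2584]
eef_rot: [0.483, -0.514, 0.517, -0.485]
contact_force: [0.1, 0.4, -0.9]
opening: 0.697
grip [(538.5, -159.9, 41.2, 7.9, 86.1)]
```

View pics/w2.png

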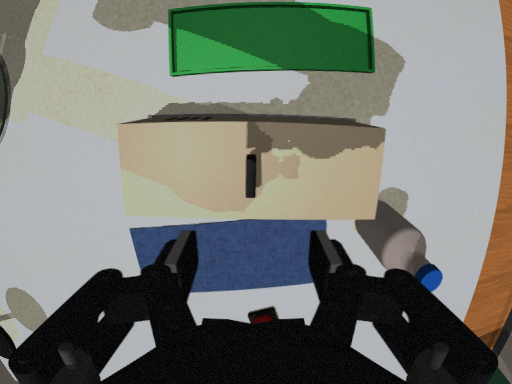

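The hood is where it was, grip at (250,176); check whether the reported TCP agrees with the fingers in the picture.

Run:
```python
from h import *
from scipy.spatial.transform import Rotation as R
im=snap('wrist');o=get_obs();p=o['position'];M=R.from_quat(o['eef_rot']).as_matrix()
print(p,o['opening'],np.array(im['cam_to_world']).round(4).tolist())
print('cam rel in tool',(M.T@(np.array(im['cam_to_world'])[:3,3]-p)).round(4))
for b in (0,-.019,-.032):
  for s in (-.0425,-.03,0,.03,.0425): print(b,s,np.round(wproj(im,p+M@np.array([0,b,s])),0))
o0=get_image('top');o1=get_image('scene')
cv2.imwrite('pics/st.png',np.hstack([cv2.resize(o0['pixels'][60:340,150:400],(430,480)),cv2.resize(o1['pixels'][30:280,120:320],(370,480))])[:,:,::-1])
```

```text
[ 0.53823186 -0.16084422  0.25530922] 0.7029025457476089 [[0.998, -0.0609, -0.0169, 0.543], [-0.0632, -0.9569, -0.2836, -0.0893], [0.0011, 0.2841, -0.9588, 0.4219], [0.0, 0.0, 0.0, 1.0]]
cam rel in tool [-0.0717 -0.1665  0.0002]
0 -0.0425 [184. 223.]
0 -0.03 [203. 224.]
0 0 [252. 224.]
0 0.03 [301. 224.]
0 0.0425 [321. 223.]
-0.019 -0.0425 [176. 236.]
-0.019 -0.03 [198. 237.]
-0.019 0 [252. 237.]
-0.019 0.03 [306. 237.]
-0.019 0.0425 [328. 236.]
-0.032 -0.0425 [171. 247.]
-0.032 -0.03 [194. 248.]
-0.032 0 [252. 249.]
-0.032 0.03 [310. 248.]
-0.032 0.0425 [333. 247.]
```

View pics/st.png

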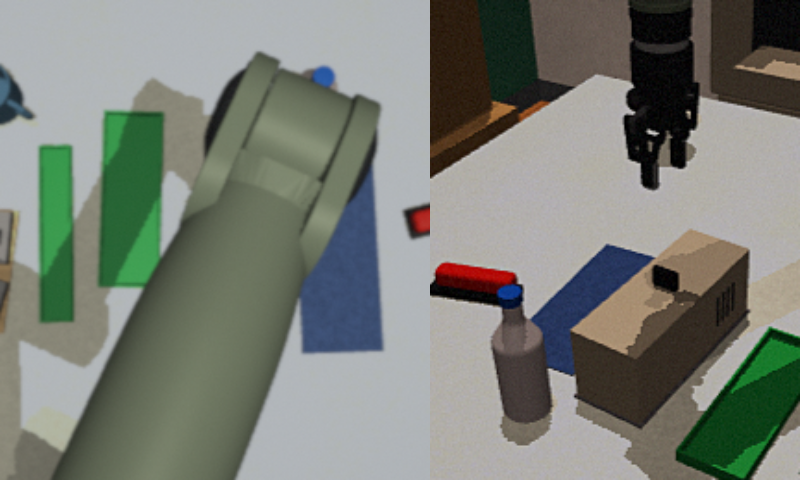

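Run:
```python
from h import *
im=get_image('scene');t=get_image('top')
print('tcp->scene',proj(im,[.5382,-.1608,.2553]))
for z in (.115,.125,.143,.153): print(z,'grip top ->scene',proj(im,[.5382,-.1608,z]),'top',proj(t,[.5382,-.1608,z]))
c=im['pixels'][90:190,180:300]
cv2.imwrite('pics/sc2.png',cv2.resize(c[:,:,::-1],(720,600),interpolation=cv2.INTER_NEAREST))
```

```text
tcp->scene [246.6416756  132.64297265]
0.115 grip top ->scene [247.82696961 179.64471023] top [287.91682709 187.38646897]
0.125 grip top ->scene [247.74822957 176.5223469 ] top [288.16381622 187.02732654]
0.143 grip top ->scene [247.60440757 170.81921836] top [288.62002048 186.36396815]
0.153 grip top ->scene [247.52332202 167.60384592] top [288.88015627 185.98570938]
```

View pics/sc2.png

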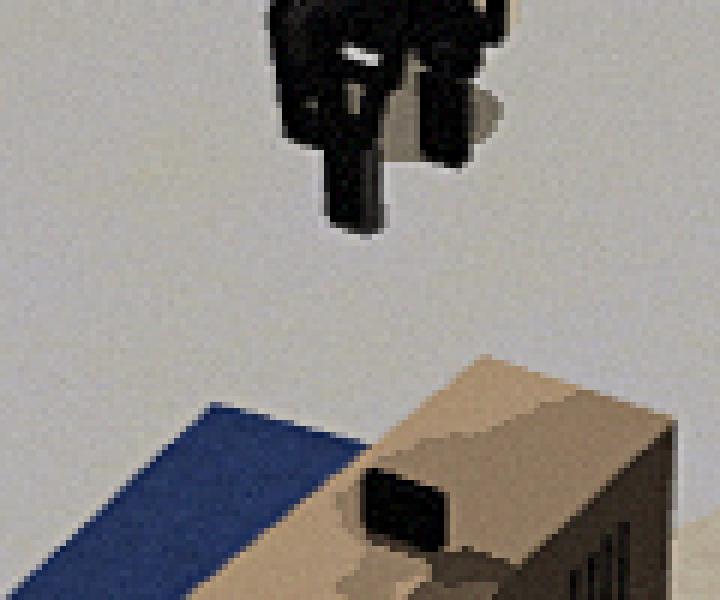

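The fingertips' midpoint lies at about (246.7,123) in the scene view while the reported TCP projects to (246.6,132.6): the real tips stand some 20-30 mm higher than reported. I'll measure that with the fingers shut.

```bash
python3 -m crank '{"linear":[[0,0,0],[0,0,0],[0,0,0],[0,0,0],[0,0,0],[0,0,0],[0,0,0],[0,0,0]],"dr":[[0,0,0],[0,0,0],[0,0,0],[0,0,0],[0,0,0],[0,0,0],[0,0,0],[0,0,0]],"hand":[0,0,0,0,0,0,0,0]}'
python3 - <<'E'
from h import *
im=get_image('scene');H,S,V=HSV(im)
m=(V<55);m[150:]=0
for u in range(236,260,2): 
    r=np.where(m[:,u])[0]; print(u,r.max() if len(r) else None,end=' | ')
p=get_obs()['position'];print(p)
for z in (0,.01,.02,.03): print(z,proj(im,p+[0,0,z]).round(1))
E
```

```text
time: 5.27
position: [0.5385, -0.1609, 0.2554]
eef_rot: [0.484, -0.516, 0.516, -0.484]
contact_force: [0.5, 0.6, 0.0]
opening: 0.003
236 110 | 238 110 | 240 110 | 242 122 | 244 123 | 246 124 | 248 124 | 250 123 | 252 108 | 254 103 | 256 103 | 258 96 | [ 0.53850531 -0.16094753  0.25542706]
0 [246.5 132.6]
0.01 [246.4 129. ]
0.02 [246.3 125.3]
0.03 [246.2 121.6]
```

Run:
```python
from h import *
im=get_image('wrist');H,S,V=HSV(im)
for u in range(226,282,4):
    r=[v for v in range(205,300) if V[v,u]<40]; print(u,r[0] if r else None, end=' | ')
p=get_obs()['position']
for z in (0,.01,.02,.03): print(z,np.round(wproj(im,p+[0,0,z]),1),np.round(wproj(im,p+[0,.011,z]),1))
```

```text
226 240 | 230 237 | 234 237 | 238 237 | 242 261 | 246 264 | 250 227 | 254 227 | 258 268 | 262 262 | 266 260 | 270 237 | 274 237 | 278 239 | 0 [253.2 225. ] [252.1 208. ]
0.01 [253.2 231.9] [252.  214.1]
0.02 [253.2 239.6] [251.9 221. ]
0.03 [253.3 248.2] [251.9 228.7]
```

Both views say the real fingertips stand about 26 mm above the reported TCP. I'll allow for that: reported z 0.097 for the grip.

```bash
python3 -m crank '{"linear":[[0,0,0],[0,0,-1.5],[0,0,-2.5],[0,0,-2.5],[0,0,-2.5],[0,0,-2],[0,0,-1.5],[0,0,-1.3],[0,0,-1],[0,0,-0.5],[0,0,-0.5],[0,0,0],[0,0,0],[0,0,0],[0,0,0],[0,0,0],[0,0,0],[0,0,0],[0,0,0],[0,0,0]],"dr":[[0,0,0],[0,0,0],[0,0,0],[0,0,0],[0,0,0],[0,0,0],[0,0,0],[0,0,0],[0,0,0],[0,0,0],[0,0,0],[0,0,0],[0,0,0],[0,0,0],[0,0,0],[0,0,0],[0,0,0],[0,0,0],[0,0,0],[0,0,0]],"hand":[5,5,5,5,5,5,5,5,5,5,5,5,0,0,0,0,0,0,0,0]}'
```

```text
time: 7.03
position: [0.5391, -0.1612, 0.0983]
eef_rot: [0.484, -0.515, 0.516, -0.484]
contact_force: [0.4, 1.6, 6.0]
opening: 0.101
```

```bash
python3 -m crank '{"linear":[[0,0,0.2],[0,0,0.5],[0,0,1],[0,0,1],[0,0,1],[0,0,0],[0,0,0]],"dr":[[0,0,0],[0,0,0],[0,0,0],[0,0,0],[0,0,0],[0,0,0],[0,0,0]],"hand":[0,0,0,0,0,0,0]}'
python3 - <<'E'
from h import *
im=snap('scene','sc3.png')
for z in (.152,.18): print(proj(im,[.5385,-.161,z]))
E
```

```text
time: 7.62
position: [0.5393, -0.1613, 0.1356]
eef_rot: [0.484, -0.515, 0.516, -0.484]
contact_force: [-0.8, -1.2, -2.7]
opening: 0.1
[247.40757659 167.96406584]
[247.17425541 158.78638117]
```

View pics/sc3.png

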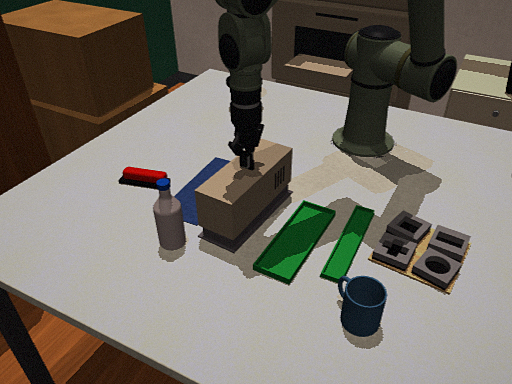

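The hood is up off the base, held level. Lift higher, then move back clear of the bottle and across to the mat.

```bash
python3 -m crank '{"linear":[[0,0,1],[0,0,2],[0,0,2],[0,0,2],[0,0,2],[0,0,2],[-1,0,0],[-2,0,0],[-1.7,0,0],[0,-1,0],[0,-2,0],[0,-2.5,0],[0,-2.5,0],[0,-2.5,0],[0,-2.5,0],[0,-2,0],[0,-1.5,0],[0,-0.35,0],[0,0,0],[0,0,0]],"dr":[[0,0,0],[0,0,0],[0,0,0],[0,0,0],[0,0,0],[0,0,0],[0,0,0],[0,0,0],[0,0,0],[0,0,0],[0,0,0],[0,0,1],[0,0,1],[0,0,1],[0,0,1],[0,0,1],[0,0,0.5],[0,0,0],[0,0,0],[0,0,0]],"hand":[0,0,0,0,0,0,0,0,0,0,0,0,0,0,0,0,0,0,0,0]}'
python3 -m crank '{"linear":[[0,0,-1],[0,0,-2],[0,0,-2],[0,0,-2],[0,0,-2],[0,0,-2],[0,0,-1.5],[0,0,-1],[0,0,-0.6],[0,0,-0.4],[0,0,-0.2],[0,0,-0.2],[0,0,0],[0,0,0]],"dr":[[0,0,0],[0,0,0],[0,0,0],[0,0,0],[0,0,0],[0,0,0],[0,0,0],[0,0,0],[0,0,0],[0,0,0],[0,0,0],[0,0,0],[0,0,0],[0,0,0]],"hand":[0,0,0,0,0,0,0,0,0,0,0,0,0,0]}'
```

```text
time: 9.33
position: [0.4913, -0.3289, 0.2442]
eef_rot: [-0.508, 0.492, -0.491, 0.508]
contact_force: [-0.2, 1.2, -3.5]
opening: 0.103
time: 10.5
position: [0.4921, -0.3299, 0.0963]
eef_rot: [-0.508, 0.491, -0.492, 0.508]
contact_force: [1.0, -0.0, -0.7]
opening: 0.1
```

```bash
python3 -m crank '{"linear":[[0,0,0],[0,0,0],[0,0,0],[0,0,0],[0,0,0.5],[0,0,1.5],[0,0,3],[0,0,3],[0,0,3],[0,0,3],[0,0,3],[0,0,1]],"dr":[[0,0,0],[0,0,0],[0,0,0],[0,0,0],[0,0,0],[0,0,0],[0,0,0],[0,0,0],[0,0,0],[0,0,0],[0,0,0],[0,0,0]],"hand":[5,5,5,5,5,5,5,5,5,5,5,5]}'
python3 -m crank '{"linear":[[0.5,1.5,0],[0.5,2.5,0],[0.5,2.5,0],[0.6,2.5,0],[0.6,2,0],[0.6,1.5,0],[0.6,1.5,0],[0.7,1,0],[0,0,0],[0,0,0],[0,0,0]],"dr":[[0,0,0],[0,0,-1],[0,0,-1],[0,0,-1],[0,0,-1],[0,0,-1],[0,0,-0.5],[0,0,0],[0,0,0],[0,0,0],[0,0,0]],"hand":[5,5,5,5,5,5,5,5,5,5,5]}'
python3 - <<'E'
from h import *
im=snap('wrist','w4.png');H,S,V=HSV(im)
m=(H>5)&(H<20)&(S>140)
print('orange',wrect(im,m,.108,30))
E
```

```text
time: 11.5
position: [0.493, -0.3307, 0.2808]
eef_rot: [-0.508, 0.489, -0.494, 0.508]
contact_force: [0.5, -0.6, 0.6]
opening: 0.589
time: 12.42
position: [0.5373, -0.1801, 0.2751]
eef_rot: [-0.484, 0.516, -0.516, 0.484]
contact_force: [-1.2, 0.1, -0.1]
opening: 0.587
orange [(537.6, -161.8, 35.6, 10.3, 86.4), (539.7, -138.4, 8.9, 6.8, -3.6), (941.0, -292.4, 702.0, 147.3, -78.7)]
```

View pics/w4.png

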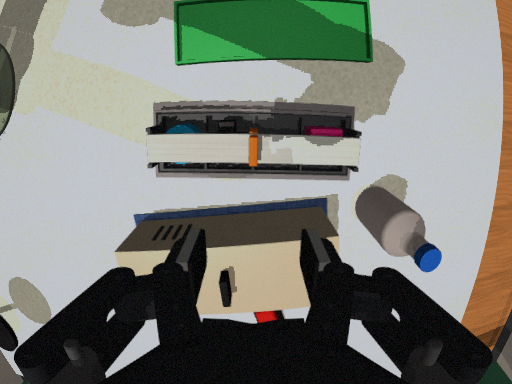

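The hood stands on the mat; the lock bar with its orange grip (253,148) is free, and cyan (183,130), black (227,125) and magenta (325,131) cartridges show under it.

```bash
python3 -m crank '{"linear":[[0,1.83,0],[0,0,-1.5],[0,0,-3],[0,0,-3],[0,0,-3],[0,0,-3],[0,0,-2.5],[0,0,-2],[0,0,-1],[0,0,-0.7],[0,0,-0.5],[0,0,-0.4],[0,0,-0.2],[0,0,0],[0,0,0]],"dr":[[0,0,0],[0,0,0],[0,0,0],[0,0,0],[0,0,0],[0,0,0],[0,0,0],[0,0,0],[0,0,0],[0,0,0],[0,0,0],[0,0,0],[0,0,0],[0,0,0],[0,0,0]],"hand":[4,4,4,4,4,4,4,4,4,4,4,4,4,4,4]}'
python3 -m crank '{"linear":[[0,0,0],[0,0,0],[0,0,0],[0,0,0],[0,0,0],[0,0,0],[0,0,0]],"dr":[[0,0,0],[0,0,0],[0,0,0],[0,0,0],[0,0,0],[0,0,0],[0,0,0]],"hand":[0,0,0,0,0,0,0]}'
python3 -m crank '{"linear":[[0,0,0.2],[0,0,0.5],[0,0,1],[0,0,1],[0,0,0],[0,0,0]],"dr":[[0,0,0],[0,0,0],[0,0,0],[0,0,0],[0,0,0],[0,0,0]],"hand":[0,0,0,0,0,0]}'
```

```text
time: 13.72
position: [0.538, -0.1614, 0.0681]
eef_rot: [0.484, -0.515, 0.516, -0.484]
contact_force: [0.0, -0.2, 0.1]
opening: 0.47
time: 14.3
position: [0.538, -0.1613, 0.0681]
eef_rot: [0.484, -0.515, 0.516, -0.484]
contact_force: [-0.4, -0.9, 4.9]
opening: 0.101
time: 14.8
position: [0.5383, -0.1615, 0.0955]
eef_rot: [0.484, -0.515, 0.516, -0.484]
contact_force: [-0.0, -0.2, -2.4]
opening: 0.097
```

```bash
python3 -m crank '{"linear":[[0,0,1],[0,0,2.5],[0,0,3],[0,0,3],[0,0,3],[0,0,2.5],[0,1,0],[0,2,0],[-0.3,3,0],[-0.3,3,0],[-0.3,3,0],[-0.2,2.5,0],[0,2,0],[0,1.5,0],[0,0.5,0],[0,0,0],[0,0,0],[0,0,0]],"dr":[[0,0,0],[0,0,0],[0,0,0],[0,0,0],[0,0,0],[0,0,0],[0,0,0],[0,0,1],[0,0,1],[0,0,1],[0,0,1],[0,0,1.3],[0,0,0],[0,0,0],[0,0,0],[0,0,0],[0,0,0],[0,0,0]],"hand":[0,0,0,0,0,0,0,0,0,0,0,0,0,0,0,0,0,0]}'
python3 - <<'E'
from h import *
im=snap('wrist','w5.png');H,S,V=HSV(im)
m=(H>50)&(H<75)&(S>100)
print('green slot z14',wrect(im,m,.014,300),'z18',wrect(im,m,.018,300))
t=get_image('top');H,S,V=HSV(t)
from seg import rect
print('bar from top',rect(t,(V>140)&(S<25),.14,300,(150,110,256,260)))
E
```

```text
time: 16.3
position: [0.5264, 0.023, 0.2442]
eef_rot: [0.507, -0.493, 0.493, -0.507]
contact_force: [0.4, -0.6, -1.5]
opening: 0.097
green slot z14 [(579.8, 4.0, 289.9, 100.2, -1.5), (523.8, 126.1, 287.0, 54.3, 1.2)] z18 [(579.2, 4.9, 287.0, 99.2, -1.5), (523.8, 125.8, 284.1, 53.7, 1.2)]
bar from top [(453.6, 38.5, 140, 76, 3.8), (546.5, 39.8, 372, 235, -0.1)]
```

View pics/w5.png

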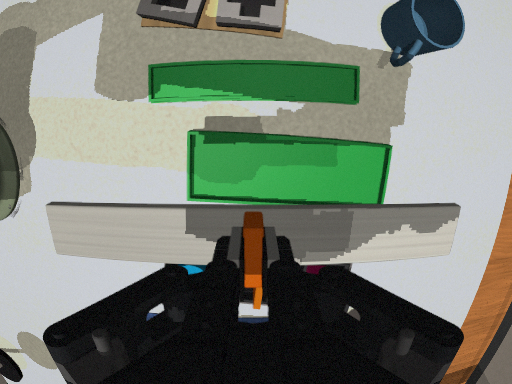

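The bar hangs level in the grip; the slot at (254,82) and dock at (289,167) are clear. Lower into the slot.

```bash
python3 -m crank '{"linear":[[0,1.5,0],[0,2.5,0],[-0.2,2.5,0],[0,2,0],[0,1.3,0],[0,0.5,-1],[0,0,-2.5],[0,0,-3],[0,0,-3],[0,0,-3],[0,0,-3],[0,0,-2.5],[0,0,-2],[0,0,-1],[0,0,0],[0,0,0],[0,0,0]],"dr":[[0,0,0],[0,0,0],[0,0,-0.4],[0,0,0],[0,0,0],[0,0,0],[0,0,0],[0,0,0],[0,0,0],[0,0,0],[0,0,0],[0,0,0],[0,0,0],[0,0,0],[0,0,0],[0,0,0],[0,0,0]],"hand":[0,0,0,0,0,0,0,0,0,0,0,0,0,0,0,0,0]}'
```

```text
time: 17.82
position: [0.5258, 0.1266, 0.0355]
eef_rot: [-0.505, 0.494, -0.495, 0.506]
contact_force: [-0.2, 0.2, -2.6]
opening: 0.1
```

```bash
python3 -m crank '{"linear":[[-0.2,-0.05,0],[0,0,-0.8],[0,0,-0.8],[0,0,-0.6],[0,0,-0.5],[0,0,-0.4],[0,0,-0.3],[0,0,-0.3],[0,0,-0.15],[0,0,0],[0,0,0]],"dr":[[0,0,0],[0,0,0],[0,0,0],[0,0,0],[0,0,0],[0,0,0],[0,0,0],[0,0,0],[0,0,0],[0,0,0],[0,0,0]],"hand":[0,0,0,0,0,0,0,0,0,0,0]}'
```

```text
time: 18.73
position: [0.5225, 0.1264, -0.0039]
eef_rot: [-0.506, 0.494, -0.494, 0.506]
contact_force: [-0.7, 0.2, 1.6]
opening: 0.096
```

```bash
python3 -m crank '{"linear":[[0,0,0],[0,0,0],[0,0,0],[0,0,0],[0,0,0.5],[0,0,1.5],[0,0,3],[0,0,4],[0,0,4],[0,0,4],[0,0,4],[0,0,4],[0,0,3]],"dr":[[0,0,0],[0,0,0],[0,0,0],[0,0,0],[0,0,0],[0,0,0],[0,0,0],[0,0,0],[0,0,0],[0,0,0],[0,0,0],[0,0,0],[0,0,0]],"hand":[4,4,4,4,4,4,4,4,4,4,4,4,4]}'
python3 -m crank '{"linear":[[0.1,-1,0],[0.1,-1.8,0],[0.1,-1.8,0],[0.1,-1.8,0],[0.1,-1.8,0],[0.1,-1.8,0],[0.1,-1.8,0],[0.1,-1.8,0],[0.1,-1.8,0],[0.1,-1.8,0],[0.1,-1.8,0],[0.1,-1.8,0],[0.1,-1.8,0],[0.1,-1.8,0],[0.1,-1.8,0],[0.1,-1.8,0],[0,-0.8,0],[0,0,0],[0,0,0],[0,0,0]],"dr":[[0,0,5.3],[0,0,5.3],[0,0,5.3],[0,0,5.3],[0,0,5.3],[0,0,5.3],[0,0,5.3],[0,0,5.3],[0,0,5.3],[0,0,5.3],[0,0,5.3],[0,0,5.3],[0,0,5.3],[0,0,5.3],[0,0,5.3],[0,0,5.6],[0,0,0],[0,0,0],[0,0,0],[0,0,0]],"hand":[5,5,5,5,5,5,5,5,5,5,5,5,5,5,5,5,5,5,5,5]}'
python3 - <<'E'
from h import *
im=snap('wrist','w6.png');H,S,V=HSV(im)
t=get_image('top');h,s,v=HSV(t)
from seg import rect
print('bar from top',rect(t,(v>140)&(s<40),.012,300,(170,140,196,252)))
print('bar grip top',rect(t,(h<20)&(s>120),.036,4,(170,140,196,252)))
E
```

```text
time: 19.82
position: [0.523, 0.1264, 0.2802]
eef_rot: [-0.504, 0.494, -0.495, 0.507]
contact_force: [0.3, 0.1, 0.6]
opening: 0.469
time: 21.48
position: [0.5383, -0.1608, 0.276]
eef_rot: [-0.707, 0.023, -0.023, 0.707]
contact_force: [-0.2, 1.0, -0.6]
opening: 0.586
bar from top [(594.4, 126.6, 124, 36, 0.8)]
bar grip top [(523.8, 124.0, 30, 8, 89.9)]
```

View pics/w6.png

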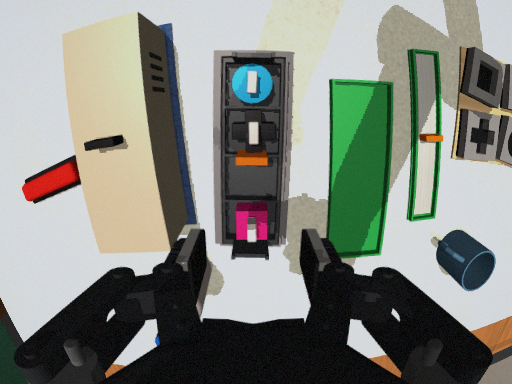

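Picture: bar lies in the slot; cyan round (252,83), black cross (253,132) and magenta square (251,222) are present, the third cell is empty (no yellow). Now measure tabs and nests.

Run:
```python
from h import *
im=snap('wrist');H,S,V=HSV(im)
C=np.array(im['cam_to_world'])[:3,3];print('cam',C.round(3))
for n,roi in dict(round=(238,60,268,105),cross=(238,112,268,152),square=(238,210,268,243)).items():
    for s in (60,):
        k=(S<s)&(V>120); print(n,wrect(im,k,.073,20,roi))
    ys,xs=np.where(k[roi[1]:roi[3],roi[0]:roi[2]]);print(' px',xs.min()+roi[0],xs.max()+roi[0],ys.min()+roi[1],ys.max()+roi[1])
print('cyan',wrect(im,(H>90)&(H<115)&(S>150)&(V>80),.047,200,(220,55,285,112)))
print('mag',wrect(im,(H>150)&(H<178)&(S>120)&(V>60),.047,100,(220,190,285,245)))
print('carrier orange',wrect(im,(H>5)&(H<20)&(S>140),.074,50,(225,140,280,175)))
print('p',get_obs()['position'])
```

```text
cam [ 0.466 -0.156  0.441]
round [(439.0, -156.2, 26.2, 11.0, -3.7)]
 px 247 256 71 92
cross [(502.3, -159.0, 26.3, 11.1, -3.5)]
 px 248 257 122 143
square [(636.7, -169.6, 25.6, 11.0, -3.6)]
 px 247 255 224 241
cyan [(439.0, -155.7, 53.4, 52.2, -3.6)]
mag [(630.4, -169.1, 57.7, 46.4, -3.5)]
carrier orange [(533.0, -162.2, 39.1, 20.4, 86.4)]
p [ 0.53847912 -0.16070528  0.2760334 ]
```

```bash
python3 -m crank '{"linear":[[-2,0.1,0],[-3,0.2,0],[-3,0.17,0],[-1.95,0,0],[0,0,-2],[0,0,-3.5],[0,0,-3.5],[0,0,-3.5],[0,0,-3.5],[0,0,-3],[0,0,-2],[0,0,-1.2],[0,0,-0.8],[0,0,-0.6],[0,0,-0.4],[0,0,-0.2],[0,0,0],[0,0,0]],"dr":[[0,0,0],[0,0,0],[0,0,0],[0,0,0],[0,0,0],[0,0,0],[0,0,0],[0,0,0],[0,0,0],[0,0,0],[0,0,0],[0,0,0],[0,0,0],[0,0,0],[0,0,0],[0,0,0],[0,0,0],[0,0,0]],"hand":[4.5,4.5,4.5,4.5,4.5,4.5,4.5,4.5,4.5,4.5,4.5,4.5,4.5,4.5,4.5,4.5,4.5,4.5]}'
python3 -m crank '{"linear":[[0,0,0],[0,0,0],[0,0,0],[0,0,0],[0,0,0],[0,0,0],[0,0,0],[0,0,0],[0,0,0.2],[0,0,0.5],[0,0,1],[0,0,0],[0,0,0]],"dr":[[0,0,0],[0,0,0],[0,0,0],[0,0,0],[0,0,0],[0,0,0],[0,0,0],[0,0,0],[0,0,0],[0,0,0],[0,0,0],[0,0,0],[0,0,0]],"hand":[0,0,0,0,0,0,0,0,0,0,0,0,0]}'
```

```text
time: 23.13
position: [0.4395, -0.1572, 0.0345]
eef_rot: [0.707, -0.022, 0.023, -0.707]
contact_force: [0.0, 0.0, 0.6]
opening: 0.525
time: 24.22
position: [0.4393, -0.1572, 0.0511]
eef_rot: [0.707, -0.022, 0.023, -0.707]
contact_force: [-0.3, -0.2, -1.9]
opening: 0.119
```

```bash
python3 -m crank '{"linear":[[0,0,1],[0,0,2.5],[0,0,4],[0,0,4],[0,0,4],[0,0,3.5],[0,0,2],[0.2,1,0],[0.4,2,0],[0.6,3,0],[0.7,3.5,0],[0.7,3.5,0],[0.7,3.5,0],[0.7,3.5,0],[0.7,3.5,0],[0.7,3.5,0],[0.7,3.5,0],[0.7,3.5,0],[0.7,3,0],[0.6,2,0]],"dr":[[0,0,0],[0,0,0],[0,0,0],[0,0,0],[0,0,0],[0,0,0],[0,0,0],[0,0,0],[0,0,0],[0,0,0],[0,0,0],[0,0,0],[0,0,0],[0,0,0],[0,0,0],[0,0,0],[0,0,0],[0,0,0],[0,0,0],[0,0,0]],"hand":[0,0,0,0,0,0,0,0,0,0,0,0,0,0,0,0,0,0,0,0]}'
python3 -m crank '{"linear":[[0.3,1.5,0],[0,0,0],[0,0,0],[0,0,0]],"dr":[[0,0,0],[0,0,0],[0,0,0],[0,0,0]],"hand":[0,0,0,0]}'
python3 - <<'E'
from h import *
im=snap('wrist','w7.png');H,S,V=HSV(im)
print(np.array(im['cam_to_world'])[:3,3].round(3))
for t in (35,45,55): print(t,'dark',wrect(im,V<t,.024,80,(150,20,390,215)))
E
```

```text
time: 25.88
position: [0.5188, 0.2363, 0.2584]
eef_rot: [-0.707, 0.023, -0.02, 0.707]
contact_force: [0.4, -0.4, -2.4]
opening: 0.119
time: 26.22
position: [0.522, 0.2475, 0.2594]
eef_rot: [0.707, -0.023, 0.022, -0.706]
contact_force: [0.1, 0.2, -2.2]
opening: 0.118
[0.45  0.252 0.425]
35 dark [(531.9, 338.4, 49.9, 44.5, 40.2), (512.1, 241.0, 60.2, 47.0, 86.3), (415.2, 252.1, 48.4, 48.3, -15.5)]
45 dark [(528.6, 342.5, 55.4, 51.5, -27.7), (518.0, 240.8, 58.3, 57.2, -48.9), (425.6, 356.2, 62.0, 34.1, 84.8), (414.8, 252.2, 49.5, 49.2, -15.4)]
55 dark [(529.6, 343.6, 56.3, 54.8, -39.5), (517.1, 240.6, 60.6, 57.0, 86.3), (426.0, 356.3, 63.2, 34.9, 84.7), (414.6, 252.1, 50.4, 50.0, -15.2)]
```

View pics/w7.png

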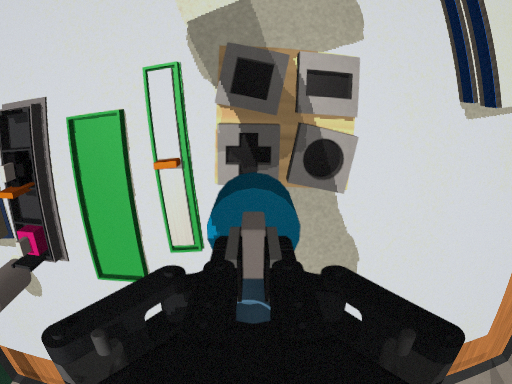

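The view shows the held cyan cartridge upright, and all four nests: square (254,78), oblong (329,83), cross (248,153), round (324,158).

```bash
python3 -m crank '{"linear":[[0.1,1,0],[0.2,2.5,0],[0.2,2.5,0],[0.2,2.2,0],[0.1,1,0],[0,0.4,-1],[0,0,-3],[0,0,-3.5],[0,0,-3.5],[0,0,-3.5],[0,0,-3],[0,0,-1.8],[0,0,-1],[0,0,0],[0,0,0],[0,0,0]],"dr":[[0,0,0],[0,0,0],[0,0,0],[0,0,0],[0,0,0],[0,0,0],[0,0,0],[0,0,0],[0,0,0],[0,0,0],[0,0,0],[0,0,0],[0,0,0],[0,0,0],[0,0,0],[0,0,0]],"hand":[0,0,0,0,0,0,0,0,0,0,0,0,0,0,0,0]}'
python3 - <<'E'
from h import *
im=snap('wrist','w8.png');H,S,V=HSV(im)
print(get_obs()['position'],np.array(im['cam_to_world'])[:3,3].round(4))
print('square',wrect(im,V<50,.024,300,(0,0,512,384)))
E
```

```text
time: 27.6
position: [0.5322, 0.3442, 0.0595]
eef_rot: [-0.706, 0.022, -0.023, 0.707]
contact_force: [-0.5, -0.2, -2.0]
opening: 0.125
[0.53226616 0.34443255 0.05966845] [0.4598 0.3485 0.2247]
square [(668.2, 335.4, 514.0, 239.7, 86.2), (513.9, 343.9, 55.7, 23.8, -89.8), (516.2, 242.6, 50.4, 49.5, 39.0), (425.9, 355.8, 63.9, 36.1, 84.8), (414.5, 252.3, 50.3, 46.3, -15.2)]
```

```bash
python3 -m crank '{"linear":[[-0.2,-0.06,0],[0,0,0],[0,0,-0.5],[0,0,-0.3],[0,0,-0.3],[0,0,-0.3],[0,0,-0.3],[0,0,0],[0,0,0]],"dr":[[0,0,0],[0,0,0],[0,0,0],[0,0,0],[0,0,0],[0,0,0],[0,0,0],[0,0,0],[0,0,0]],"hand":[0,0,0,0,0,0,0,0,0]}'
```

```text
time: 28.4
position: [0.5287, 0.3433, 0.0405]
eef_rot: [0.707, -0.023, 0.022, -0.707]
contact_force: [-0.3, -0.4, -2.9]
opening: 0.122
```

It's inside the pocket with no contact force; seat, release, lift, and go back for the cross.

```bash
python3 -m crank '{"linear":[[0,0,-0.3],[0,0,-0.3],[0,0,-0.2],[0,0,-0.1],[0,0,0],[0,0,0],[0,0,0]],"dr":[[0,0,0],[0,0,0],[0,0,0],[0,0,0],[0,0,0],[0,0,0],[0,0,0]],"hand":[0,0,0,0,0,0,0]}'
python3 -m crank '{"linear":[[0,0,0],[0,0,0],[0,0,0],[0,0,0],[0,0,0.5],[0,0,1.5],[0,0,3],[0,0,4],[0,0,4],[0,0,4],[0,0,3.5],[0,0,3]],"dr":[[0,0,0],[0,0,0],[0,0,0],[0,0,0],[0,0,0],[0,0,0],[0,0,0],[0,0,0],[0,0,0],[0,0,0],[0,0,0],[0,0,0]],"hand":[3,3,3,3,3,3,3,4,4,4,4,4]}'
python3 -m crank '{"linear":[[0,-2,0],[0,-3.5,0],[0,-3.5,0],[0,-3.5,0],[0,-3.5,0],[0,-3.5,0],[0,-3.5,0],[0,-3.5,0],[0,-3.5,0],[0,-3.5,0],[0,-3.5,0],[0,-3.5,0],[0,-3.5,0],[0,-3.5,0],[0,-2.2,0],[0,-0.5,0],[0,0,0],[0,0,0],[0,0,0]],"dr":[[0,0,0],[0,0,0],[0,0,0],[0,0,0],[0,0,0],[0,0,0],[0,0,0],[0,0,0],[0,0,0],[0,0,0],[0,0,0],[0,0,0],[0,0,0],[0,0,0],[0,0,0],[0,0,0],[0,0,0],[0,0,0],[0,0,0]],"hand":[4.5,4.5,4.5,4.5,4.5,4.5,4.5,4.5,4.5,4.5,4.5,4.5,4.5,4.5,4.5,4.5,4.5,4.5,4.5]}'
python3 - <<'E'
from h import *
im=snap('wrist','w9.png');H,S,V=HSV(im)
print(get_obs()['position'],np.array(im['cam_to_world'])[:3,3].round(4))
k=(S<60)&(V>110)
print('tabs',wrect(im,k,.073,60,(225,60,290,250)))
t=get_image('top');h,s,v=HSV(t)
from seg import rect
print('cyan top',rect(t,(h>90)&(h<112)&(s>120),.044,30,(80,165,165,260)))
print('white tab top',rect(t,(s<40)&(v>140),.070,8,(90,180,120,210)))
E
```

```text
time: 28.98
position: [0.5296, 0.344, 0.0361]
eef_rot: [-0.706, 0.021, -0.023, 0.707]
contact_force: [-8.5, -3.0, 25.1]
opening: 0.122
time: 29.98
position: [0.5294, 0.3436, 0.2702]
eef_rot: [-0.706, 0.022, -0.023, 0.707]
contact_force: [1.1, 1.3, 0.7]
opening: 0.466
time: 31.57
position: [0.5289, -0.1572, 0.2669]
eef_rot: [-0.707, 0.022, -0.022, 0.707]
contact_force: [-0.0, 0.1, -0.7]
opening: 0.527
[ 0.52900452 -0.15712218  0.26693025] [ 0.457  -0.1531  0.4323]
tabs [(634.6, -169.2, 25.6, 10.9, -3.5), (502.2, -158.0, 27.0, 12.2, -3.6), (528.2, -120.1, 245.6, 18.0, -2.0)]
cyan top [(530.6, 342.7, 57, 49, 89.9)]
white tab top [(529.8, 346.2, 24, 8, 1.7)]
```

```bash
python3 -m crank '{"linear":[[-1.5,-0.1,0],[-1.15,-0.05,-1],[0,0,-3],[0,0,-3.5],[0,0,-3.5],[0,0,-3.5],[0,0,-3.5],[0,0,-2.3],[0,0,-1.2],[0,0,-0.8],[0,0,-0.6],[0,0,-0.4],[0,0,0],[0,0,0]],"dr":[[0,0,0],[0,0,0],[0,0,0],[0,0,0],[0,0,0],[0,0,0],[0,0,0],[0,0,0],[0,0,0],[0,0,0],[0,0,0],[0,0,0],[0,0,0],[0,0,0]],"hand":[4.5,4.5,4.5,4.5,4.5,4.5,4.5,4.5,4.5,4.5,4.5,4.5,4.5,4.5]}'
python3 -m crank '{"linear":[[0,0,0],[0,0,0],[0,0,0],[0,0,0],[0,0,0],[0,0,0],[0,0,0],[0,0,0],[0,0,0]],"dr":[[0,0,0],[0,0,0],[0,0,0],[0,0,0],[0,0,0],[0,0,0],[0,0,0],[0,0,0],[0,0,0]],"hand":[0,0,0,0,0,0,0,0,0]}'
python3 -m crank '{"linear":[[0,0,0.5],[0,0,1],[0,0,2.5],[0,0,4],[0,0,4],[0,0,4],[0,0,3.5],[0,0,2],[0,0,0],[0,0,0]],"dr":[[0,0,0],[0,0,0],[0,0,0],[0,0,0],[0,0,0],[0,0,0],[0,0,0],[0,0,0],[0,0,0],[0,0,0]],"hand":[0,0,0,0,0,0,0,0,0,0]}'
python3 - <<'E'
from h import *
im=snap('wrist');print(get_obs()['position'],np.array(im['cam_to_world'])[:3,3].round(4))
# held tab/part visible?
H,S,V=HSV(im);print('remaining tabs',wrect(im,(S<60)&(V>110),.073,60,(225,60,290,250)))
E
```

```text
time: 32.83
position: [0.5032, -0.1602, 0.0346]
eef_rot: [0.707, -0.022, 0.023, -0.707]
contact_force: [-0.4, -0.3, 0.5]
opening: 0.528
time: 33.58
position: [0.5031, -0.1601, 0.0344]
eef_rot: [-0.707, 0.022, -0.023, 0.707]
contact_force: [0.3, 2.4, 4.7]
opening: 0.121
time: 34.42
position: [0.5028, -0.1604, 0.2501]
eef_rot: [0.707, -0.022, 0.023, -0.706]
contact_force: [-0.7, -0.6, -2.4]
opening: 0.122
[ 0.50184105 -0.15991295  0.24840016] [ 0.4305 -0.1558  0.4153]
remaining tabs [(588.7, -166.2, 49.0, 30.5, -3.6), (394.5, -149.3, 72.6, 28.1, 86.6)]
```

```bash
python3 -m crank '{"linear":[[0.2,1,0],[0.3,2,0],[0.5,3,0],[0.5,3.5,0],[0.5,3.5,0],[0.5,3.5,0],[0.5,3.5,0],[0.5,3.5,0],[0.5,3.5,0],[0.5,3.5,0],[0.5,3.5,0],[0.5,3.5,0],[0.3,2.5,-1],[0.3,2,-1],[0.2,1,-1],[0,0,0],[0,0,0],[0,0,0],[0,0,0]],"dr":[[0,0,0],[0,0,0],[0,0,-0.7],[0,0,0],[0,0,0],[0,0,0],[0,0,0],[0,0,0],[0,0,0],[0,0,0],[0,0,0],[0,0,0],[0,0,0],[0,0,0],[0,0,0],[0,0,0],[0,0,0],[0,0,0],[0,0,0]],"hand":[0,0,0,0,0,0,0,0,0,0,0,0,0,0,0,0,0,0,0]}'
python3 - <<'E'
from h import *
im=snap('wrist','w10.png');H,S,V=HSV(im)
print(get_obs()['position'],np.array(im['cam_to_world'])[:3,3].round(4))
for t in (45,55,65): print(t,wrect(im,V<t,.024,200,(100,0,420,200)))
for z in (.040,.044,.049): print('cyan',z,wrect(im,(H>88)&(H<115)&(S>120),z,100,(200,0,500,250)))
print('tab',wrect(im,(S<60)&(V>120),.070,30,(280,60,400,250)))
E
```

```text
time: 36.05
position: [0.5657, 0.2687, 0.2193]
eef_rot: [0.707, -0.027, 0.027, -0.706]
contact_force: [0.5, -0.2, -1.7]
opening: 0.125
[0.56589409 0.26877406 0.21956312] [0.4938 0.2741 0.3847]
45 [(595.2, 267.0, 109.4, 36.8, 85.6), (517.6, 241.1, 58.6, 57.6, -49.1), (419.5, 356.8, 62.4, 23.1, 85.1), (414.1, 252.0, 50.2, 49.7, -15.2)]
55 [(595.2, 267.0, 109.4, 36.8, 85.6), (518.1, 240.7, 59.8, 58.5, -50.7), (425.3, 356.2, 62.9, 35.4, 84.2), (414.1, 251.9, 50.5, 50.4, -15.5)]
65 [(594.5, 267.0, 109.4, 38.1, 85.6), (518.1, 240.7, 60.2, 59.8, 39.4), (425.3, 355.9, 63.6, 35.6, 84.2), (413.9, 251.9, 51.4, 51.2, 74.4)]
cyan 0.04 [(529.0, 343.3, 58.0, 54.4, 74.1), (388.2, 631.6, 110.4, 31.9, 8.5), (395.8, 576.9, 101.6, 23.8, 8.6)]
cyan 0.044 [(528.6, 342.5, 57.4, 53.8, 74.1), (389.4, 627.4, 109.1, 31.5, 8.5), (396.9, 573.4, 100.4, 23.6, 8.6)]
cyan 0.049 [(528.0, 341.5, 56.5, 53.0, 74.1), (391.0, 622.2, 107.5, 31.1, 8.5), (398.3, 569.0, 98.9, 23.2, 8.6)]
tab [(528.6, 345.4, 26.2, 10.0, -2.4), (567.0, 371.1, 237.1, 151.2, 2.1)]
```

View pics/w10.png

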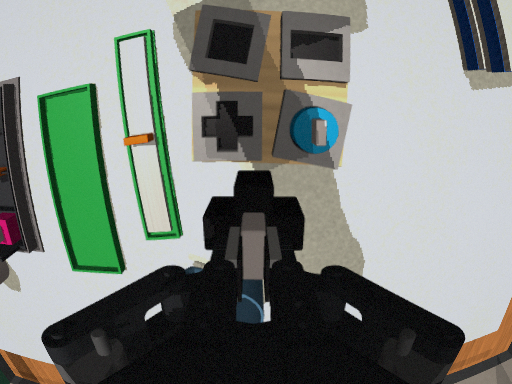

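The view shows cyan seated upright at (316,130), the cross pocket free at (228,126), the held cross straight above the tool axis (left/right edges 204/303, front end at row 171).

Run:
```python
from h import *
im=snap('wrist');H,S,V=HSV(im);p=get_obs()['position'];print(p)
col=[next(v for v in range(150,230) if V[v,u]<45) for u in (242,248,253,258,264)];print(col)
for z in (.192,.194,.196):
    a=wz(im,253,col[2],z);print(z,'centre x rel',(a[0]+.029-p[0])*1000)
l=[u for u in range(180,253) if V[200,u]<45][0];r=[u for u in range(253,330) if V[200,u]<45][-1];print(l,r,[ (wz(im,q,200,.232)-p)[:2]*1000 for q in (l,r+1)])
M=(V<55).astype(np.uint8);k=np.zeros_like(M);k[90:165,195:260]=M[90:165,195:260]
c=max(cv2.findContours(k,0,cv2.CHAIN_APPROX_NONE)[0],key=cv2.contourArea)[:,0]
P=np.array([wz(im,u,v,.024)[:2] for u,v in c])*1000
q=P-P.mean(0);best=max(np.arange(-15,15,.25),key=lambda a:-(np.ptp(q@[np.cos(np.radians(a)),np.sin(np.radians(a))])*0+np.minimum(abs(abs(q@[np.cos(np.radians(a)),np.sin(np.radians(a))])-13),0+np.minimum(abs(abs(q@[-np.sin(np.radians(a)),np.cos(np.radians(a))])-13),abs(abs(q@[np.cos(np.radians(a)),np.sin(np.radians(a))])-31))).mean()))
print('yaw',best,'ctr',(P.min(0)+P.max(0))/2)
```

```text
[0.56594627 0.26888175 0.21967941]
[171, 171, 171, 171, 171]
0.192 centre x rel 1.4296553395076739
0.194 centre x rel 0.9680557463380701
0.196 centre x rel 0.5064561531684664
211 297 [array([-22.44605201, -21.51950263]), array([-18.77710991,  25.88447826])]
yaw -5.25 ctr [517.56626079 240.64757617]
```

```bash
python3 -m crank '{"linear":[[-1.5,-1,0],[-2,-1.2,0],[-1.3,-0.62,-1],[0,0,-2.5],[0,0,-3],[0,0,-3],[0,0,-3],[0,0,-2],[0,0,-1.3],[0,0,-0.6],[0,0,0],[0,0,0],[0,0,0],[0,0,0]],"dr":[[0,0,-0.9],[0,0,0],[0,0,0],[0,0,0],[0,0,0],[0,0,0],[0,0,0],[0,0,0],[0,0,0],[0,0,0],[0,0,0],[0,0,0],[0,0,0],[0,0,0]],"hand":[0,0,0,0,0,0,0,0,0,0,0,0,0,0]}'
python3 - <<'E'
from h import *
im=snap('wrist','w11.png');H,S,V=HSV(im);p=get_obs()['position'];print(p)
cv2.imwrite('pics/w11c.png',cv2.resize(im['pixels'][90:290,130:380,::-1],(750,600),interpolation=cv2.INTER_CUBIC))
E
```

```text
time: 37.32
position: [0.5184, 0.2419, 0.0561]
eef_rot: [-0.706, 0.032, -0.033, 0.707]
contact_force: [0.6, -1.1, -0.6]
opening: 0.117
[0.51822824 0.24192138 0.05590689]
```

View pics/w11c.png

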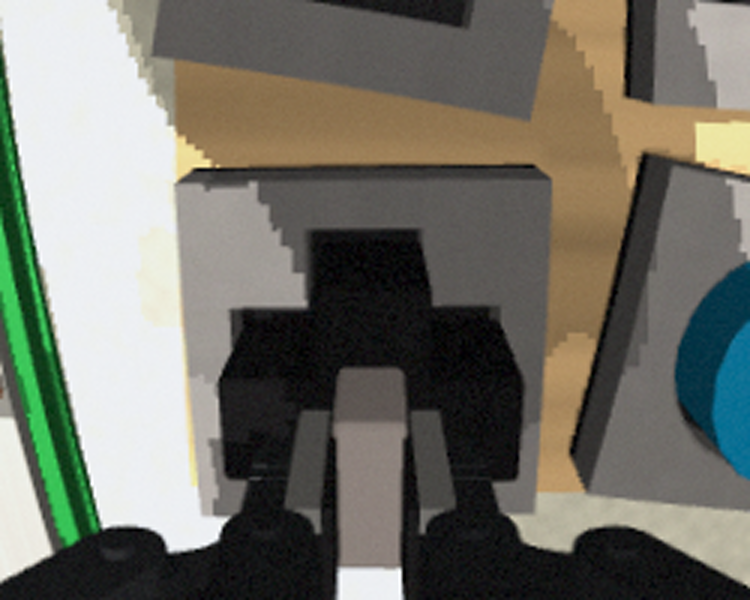

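The held cross is aligned in turn with its pocket, about 1 mm too far right (+y): pocket arm edges 308-422, tab centre 370. Correct by 1 mm and insert.

```bash
python3 -m crank '{"linear":[[0,-0.1,0],[0,0,0],[0,0,-0.4],[0,0,-0.3],[0,0,-0.3],[0,0,-0.3],[0,0,0],[0,0,0]],"dr":[[0,0,0],[0,0,0],[0,0,0],[0,0,0],[0,0,0],[0,0,0],[0,0,0],[0,0,0]],"hand":[0,0,0,0,0,0,0,0]}'
python3 -m crank '{"linear":[[0,0,-0.3],[0,0,-0.3],[0,0,-0.3],[0,0,-0.2],[0,0,0],[0,0,0]],"dr":[[0,0,0],[0,0,0],[0,0,0],[0,0,0],[0,0,0],[0,0,0]],"hand":[0,0,0,0,0,0]}'
```

```text
time: 38.03
position: [0.5172, 0.2407, 0.0414]
eef_rot: [0.706, -0.033, 0.032, -0.706]
contact_force: [-0.3, 0.7, -1.4]
opening: 0.117
time: 38.53
position: [0.5182, 0.2414, 0.0362]
eef_rot: [-0.706, 0.031, -0.033, 0.707]
contact_force: [-13.6, -3.1, 39.3]
opening: 0.118
```

Both stopped at the same height (0.036), consistent with the nests sitting on a ~4.5 mm board: seated. Release, then fetch magenta.

```bash
python3 -m crank '{"linear":[[0,0,0.3],[0,0,0],[0,0,0],[0,0,0],[0,0,0],[0,0,0.5],[0,0,1.5],[0,0,3],[0,0,4],[0,0,4],[0,0,4],[0,0,3.5],[0,0,3]],"dr":[[0,0,0],[0,0,0],[0,0,0],[0,0,0],[0,0,0],[0,0,0],[0,0,0],[0,0,0],[0,0,0],[0,0,0],[0,0,0],[0,0,0],[0,0,0]],"hand":[0,3,3,3,3,3,3,3,4,4,4,4,4]}'
python3 -m crank '{"linear":[[0.5,-2,0],[1,-3.5,0],[1,-3.5,0],[1,-3.5,0],[1,-3.5,0],[1,-3.5,0],[1,-3.5,0],[1,-3.5,0],[1,-3.5,0],[1,-3.5,0],[1,-3.5,0],[1,-2.5,0],[0.3,-1,0],[0,0,0],[0,0,0],[0,0,0]],"dr":[[0,0,0.4],[0,0,0.4],[0,0,0.4],[0,0,0.4],[0,0,0],[0,0,0],[0,0,0],[0,0,0],[0,0,0],[0,0,0],[0,0,0],[0,0,0],[0,0,0],[0,0,0],[0,0,0],[0,0,0]],"hand":[4.5,4.5,4.5,4.5,4.5,4.5,4.5,4.5,4.5,4.5,4.5,4.5,4.5,4.5,4.5,4.5]}'
python3 - <<'E'
from h import *
im=snap('wrist','w12.png');H,S,V=HSV(im);p=get_obs()['position'];print(p)
print('orange',wrect(im,(H>5)&(H<20)&(S>140),.074,50,(150,0,380,250)))
print('mag',wrect(im,(H>150)&(H<178)&(S>120)&(V>60),.047,100,(150,0,380,250)))
print('tab',wrect(im,(S<60)&(V>120),.073,40,(225,120,285,250)))
t=get_image('top');h,s,v=HSV(t)
from seg import rect
print('cross tab top',rect(t,(s<40)&(v>140),.075,8,(128,185,155,212)))
E
```

```text
time: 39.62
position: [0.5178, 0.2409, 0.272]
eef_rot: [-0.706, 0.032, -0.033, 0.707]
contact_force: [0.7, 0.4, -0.5]
opening: 0.47
time: 40.95
position: [0.6351, -0.1627, 0.2689]
eef_rot: [-0.706, 0.022, -0.022, 0.707]
contact_force: [0.6, -0.4, 0.0]
opening: 0.524
[ 0.63517814 -0.16243932  0.26909756]
orange [(538.8, -163.2, 39.3, 12.3, 86.2)]
mag [(633.7, -169.3, 49.9, 45.6, -3.5)]
tab [(692.4, -166.2, 128.4, 80.9, -1.7), (635.1, -168.9, 26.6, 10.0, -3.6)]
cross tab top []
```

```bash
python3 -m crank '{"linear":[[0,-0.66,0],[0,0,-1],[0,0,-3],[0,0,-3.5],[0,0,-3.5],[0,0,-3.5],[0,0,-3.5],[0,0,-2.5],[0,0,-1.2],[0,0,-0.8],[0,0,-0.6],[0,0,-0.4],[0,0,0],[0,0,0]],"dr":[[0,0,0],[0,0,0],[0,0,0],[0,0,0],[0,0,0],[0,0,0],[0,0,0],[0,0,0],[0,0,0],[0,0,0],[0,0,0],[0,0,0],[0,0,0],[0,0,0]],"hand":[4.5,4.5,4.5,4.5,4.5,4.5,4.5,4.5,4.5,4.5,4.5,4.5,4.5,4.5]}'
python3 -m crank '{"linear":[[0,0,0],[0,0,0],[0,0,0],[0,0,0],[0,0,0],[0,0,0],[0,0,0],[0,0,0],[0,0,0]],"dr":[[0,0,0],[0,0,0],[0,0,0],[0,0,0],[0,0,0],[0,0,0],[0,0,0],[0,0,0],[0,0,0]],"hand":[0,0,0,0,0,0,0,0,0]}'
python3 -m crank '{"linear":[[0,0,0.5],[0,0,1],[0,0,2.5],[0,0,4],[0,0,4],[0,0,4],[0,0,3.5],[0,0,2],[0,0,0],[0,0,0]],"dr":[[0,0,0],[0,0,0],[0,0,0],[0,0,0],[0,0,0],[0,0,0],[0,0,0],[0,0,0],[0,0,0],[0,0,0]],"hand":[0,0,0,0,0,0,0,0,0,0]}'
```

```text
time: 42.22
position: [0.6365, -0.1712, 0.0352]
eef_rot: [0.707, -0.022, 0.023, -0.706]
contact_force: [0.6, -0.4, 0.6]
opening: 0.53
time: 42.97
position: [0.636, -0.1709, 0.0345]
eef_rot: [0.707, -0.022, 0.023, -0.707]
contact_force: [-0.5, 1.6, 5.4]
opening: 0.121
time: 43.8
position: [0.6361, -0.1712, 0.2506]
eef_rot: [0.707, -0.021, 0.023, -0.706]
contact_force: [1.0, -0.6, -1.1]
opening: 0.12
```

```bash
python3 -m crank '{"linear":[[-0.8,1.5,0],[-1.6,3.1,0],[-1.6,3.1,0],[-1.6,3.1,0],[-1.6,3.1,0],[-1.6,3.1,0],[-1.6,3.1,0],[-1.6,3.1,0],[-1.6,3.1,0],[-1.6,3.1,0],[-1.6,3.1,0],[-1.6,3.1,0],[-1.6,3.1,0],[-1.6,2.6,0],[-0.5,1,0],[0,0,0],[0,0,0],[0,0,0]],"dr":[[0,0,0],[0,0,-1.2],[0,0,-1.2],[0,0,-1.2],[0,0,-1.2],[0,0,-1.2],[0,0,-1.2],[0,0,-1.2],[0,0,-1.2],[0,0,-1.2],[0,0,-0.9],[0,0,0],[0,0,0],[0,0,0],[0,0,0],[0,0,0],[0,0,0],[0,0,0]],"hand":[0,0,0,0,0,0,0,0,0,0,0,0,0,0,0,0,0,0]}'
python3 - <<'E'
from h import *
from scipy.spatial.transform import Rotation as R
o=get_obs();M=R.from_quat(o['eef_rot']).as_matrix();print(o['position'],np.degrees(np.arctan2(M[1,2],M[0,2])))
E
```

```text
time: 45.3
position: [0.4146, 0.2512, 0.2481]
eef_rot: [0.701, -0.095, 0.094, -0.7]
contact_force: [-0.3, 0.9, -0.5]
opening: 0.123
[0.41457496 0.25116972 0.24805053] 74.61462986491551
```

```bash
python3 -m crank '{"linear":[[0.05,0.1,-1],[0,0,-3],[0,0,-3.5],[0,0,-3.5],[0,0,-3],[0,0,-2.5],[0,0,-1.5],[0,0,-0.7],[0,0,-0.3],[0,0,0],[0,0,0],[0,0,0]],"dr":[[0,0,0],[0,0,0],[0,0,0],[0,0,0],[0,0,0],[0,0,0],[0,0,0],[0,0,0],[0,0,0],[0,0,0],[0,0,0],[0,0,0]],"hand":[0,0,0,0,0,0,0,0,0,0,0,0]}'
python3 - <<'E'
from h import *
im=snap('wrist','w13.png');p=get_obs()['position'];print(p)
cv2.imwrite('pics/w13c.png',cv2.resize(im['pixels'][90:290,130:380,::-1],(750,600),interpolation=cv2.INTER_CUBIC))
E
```

```text
time: 46.3
position: [0.4161, 0.2534, 0.06]
eef_rot: [-0.7, 0.094, -0.095, 0.701]
contact_force: [-0.1, -0.3, -0.4]
opening: 0.122
[0.41606762 0.25347446 0.05998911]
```

View pics/w13c.png

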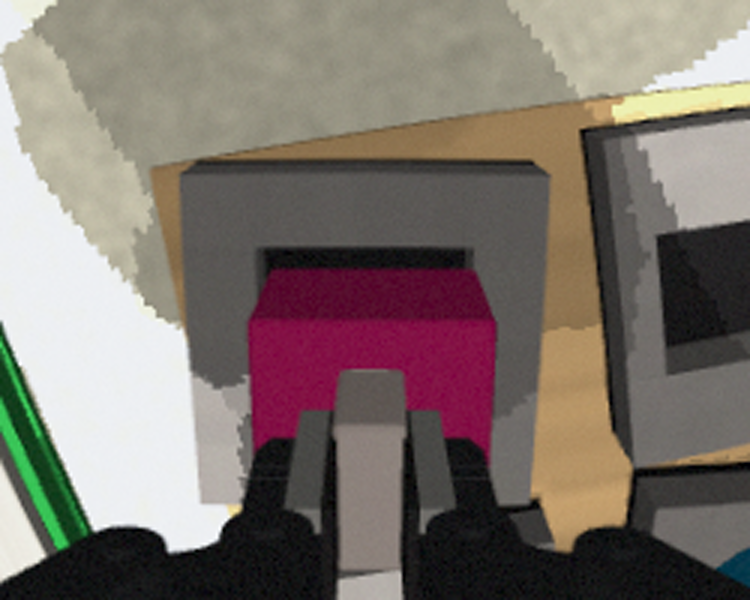

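The magenta is square with its pocket, about 1 mm to the right (pocket edges 257-473, part's lower edge 267-475), matching the reported 1 mm offset from target. Correct and insert.

```bash
python3 -m crank '{"linear":[[-0.1,-0.12,0],[0,0,0],[0,0,-0.5],[0,0,-0.4],[0,0,-0.4],[0,0,-0.3],[0,0,-0.2],[0,0,0],[0,0,0]],"dr":[[0,0,0],[0,0,0],[0,0,0],[0,0,0],[0,0,0],[0,0,0],[0,0,0],[0,0,0],[0,0,0]],"hand":[0,0,0,0,0,0,0,0,0]}'
python3 -m crank '{"linear":[[0,0,-0.2],[0,0,-0.2],[0,0,-0.2],[0,0,0],[0,0,0]],"dr":[[0,0,0],[0,0,0],[0,0,0],[0,0,0],[0,0,0]],"hand":[0,0,0,0,0]}'
```

```text
time: 47.1
position: [0.4138, 0.2519, 0.0406]
eef_rot: [0.701, -0.095, 0.094, -0.701]
contact_force: [0.2, 0.1, -0.7]
opening: 0.123
time: 47.52
position: [0.4144, 0.2526, 0.0363]
eef_rot: [-0.7, 0.094, -0.095, 0.701]
contact_force: [-4.3, 1.0, 13.7]
opening: 0.121
```

```bash
python3 -m crank '{"linear":[[0,0,0.1],[0,0,0],[0,0,0],[0,0,0],[0,0,0],[0,0,0.5],[0,0,1.5],[0,0,3],[0,0,4],[0,0,4],[0,0,4],[0,0,4],[0,0,2.5]],"dr":[[0,0,0],[0,0,0],[0,0,0],[0,0,0],[0,0,0],[0,0,0],[0,0,0],[0,0,0],[0,0,0],[0,0,0],[0,0,0],[0,0,0],[0,0,0]],"hand":[0,3,3,3,3,3,3,3,4,4,4,4,4]}'
python3 - <<'E'
from h import *
im=snap('wrist','w14.png');H,S,V=HSV(im)
print('mag z48.5',wrect(im,(H>150)&(H<178)&(S>120)&(V>40),.0485,100))
E
python3 -m crank '{"linear":[[0.82,-2.8,0],[0.82,-2.8,0],[0.82,-2.8,0],[0.82,-2.8,0],[0.82,-2.8,0],[0.82,-2.8,0],[0.82,-2.8,0],[0.82,-2.8,0],[0.82,-2.8,0],[0.82,-2.8,0],[0.82,-2.8,0],[0.82,-2.8,0],[0.82,-2.8,0],[0.82,-2.8,0],[0.82,-2.8,0],[0.1,-0.8,0],[0,0,0],[0,0,0],[0,0,0]],"dr":[[0,0,-5.2],[0,0,-5.2],[0,0,-5.2],[0,0,-5.2],[0,0,-5.2],[0,0,-5.2],[0,0,-5.2],[0,0,-5.2],[0,0,-5.2],[0,0,-5.2],[0,0,-5.2],[0,0,-5.2],[0,0,-5.2],[0,0,-5.2],[0,0,-5.4],[0,0,0],[0,0,0],[0,0,0],[0,0,0]],"hand":[4,4,4,4,4,4,4,4,4,4,4,4,4,4,4,4,4,4,4]}'
python3 - <<'E'
from h import *
from scipy.spatial.transform import Rotation as R
from seg import rect
im=snap('wrist','w15.png');H,S,V=HSV(im)
o=get_obs();M=R.from_quat(o['eef_rot']).as_matrix();print(o['position'],np.degrees(np.arctan2(M[1,2],M[0,2])))
print('orange',wrect(im,(H>5)&(H<20)&(S>140),.074,50,(150,0,380,250)))
print('dock',wrect(im,(H>50)&(H<75)&(S>100),.018,1000,(0,0,512,250)))
print('hoodgrip',wrect(im,(V<45),.141,50,(195,255,250,310)))
t=get_image('top');h,s,v=HSV(t)
print('nests: mag',rect(t,(h>150)&(h<178)&(s>100),.0485,20,(70,160,170,260)),'cyan',rect(t,(h>90)&(h<112)&(s>120),.0485,30,(80,165,165,260)),'white',rect(t,(s<45)&(v>135),.0745,8,(80,170,160,255)))
cv2.imwrite('pics/chk.png',np.hstack([cv2.resize(im['pixels'],(512,384)),cv2.resize(t['pixels'][155:265,70:170],(288,384))])[:,:,::-1])
E
```

```text
time: 48.6
position: [0.4149, 0.2524, 0.2755]
eef_rot: [-0.7, 0.093, -0.096, 0.702]
contact_force: [1.3, 0.4, -0.3]
opening: 0.471
mag z48.5 [(412.5, 252.4, 49.6, 45.2, -14.7)]
time: 50.23
position: [0.5375, -0.1749, 0.2708]
eef_rot: [-0.485, 0.515, -0.514, 0.485]
contact_force: [-0.4, -0.0, 0.1]
opening: 0.467
[ 0.53760913 -0.17471323  0.2709659 ] -3.425857791143628
orange [(537.4, -160.5, 45.0, 11.1, 86.4)]
dock [(578.9, 2.7, 286.7, 99.4, -1.6)]
hoodgrip [(493.8, -320.3, 51.0, 12.5, -89.2), (468.2, -304.9, 85.8, 22.3, 75.3)]
nests: mag [(416.6, 250.7, 51, 48, 74.3)] cyan [(530.2, 341.0, 57, 49, 89.9)] white [(519.9, 242.8, 26, 10, -8.2), (529.5, 344.5, 24, 8, 1.7), (478.9, 282.3, 221, 211, -0.0)]
```

```bash
python3 -m crank '{"linear":[[0,1.25,0],[0,0,-1],[0,0,-3],[0,0,-3.5],[0,0,-3.5],[0,0,-3.5],[0,0,-3.5],[0,0,-2.5],[0,0,-1.5],[0,0,-0.9],[0,0,-0.6],[0,0,-0.4],[0,0,0],[0,0,0]],"dr":[[0,0,0],[0,0,0],[0,0,0],[0,0,0],[0,0,0],[0,0,0],[0,0,0],[0,0,0],[0,0,0],[0,0,0],[0,0,0],[0,0,0],[0,0,0],[0,0,0]],"hand":[4,4,4,4,4,4,4,4,4,4,4,4,4,4]}'
python3 -m crank '{"linear":[[0,0,0],[0,0,0],[0,0,0],[0,0,0],[0,0,0],[0,0,0],[0,0,0],[0,0,0]],"dr":[[0,0,0],[0,0,0],[0,0,0],[0,0,0],[0,0,0],[0,0,0],[0,0,0],[0,0,0]],"hand":[0,0,0,0,0,0,0,0]}'
python3 -m crank '{"linear":[[0,0,0.3],[0,0,0.7],[0,0,1],[0,0,2],[0,0,2],[0,0,2],[0,0,2],[0,0,0],[0,0,0]],"dr":[[0,0,0],[0,0,0],[0,0,0],[0,0,0],[0,0,0],[0,0,0],[0,0,0],[0,0,0],[0,0,0]],"hand":[0,0,0,0,0,0,0,0,0]}'
```

```text
time: 51.5
position: [0.5387, -0.1638, 0.0328]
eef_rot: [0.484, -0.515, 0.516, -0.485]
contact_force: [0.2, -0.5, 0.4]
opening: 0.467
time: 52.17
position: [0.5386, -0.1639, 0.0329]
eef_rot: [0.484, -0.515, 0.516, -0.485]
contact_force: [-0.6, 0.1, 5.8]
opening: 0.101
time: 52.92
position: [0.5389, -0.164, 0.1331]
eef_rot: [0.484, -0.514, 0.516, -0.485]
contact_force: [-0.9, 0.2, -4.0]
opening: 0.104
```

```bash
python3 -m crank '{"linear":[[0.3,1,0],[0.6,2,0],[0.8,3,0],[0.8,3,0],[0.8,3,0],[0.73,2.5,0],[0,1.5,0],[0,0.7,-0.5],[0,0,-1.5],[0,0,-1.5],[0,0,-1.5],[0,0,-1],[0,0,0],[0,0,0],[0,0,0]],"dr":[[0,0,0],[0,0,0.5],[0,0,0.5],[0,0,0.5],[0,0,0.5],[0,0,0],[0,0,0],[0,0,0],[0,0,0],[0,0,0],[0,0,0],[0,0,0],[0,0,0],[0,0,0],[0,0,0]],"hand":[0,0,0,0,0,0,0,0,0,0,0,0,0,0,0]}'
```

```text
time: 54.17
position: [0.5786, 0.0032, 0.0721]
eef_rot: [0.493, -0.507, 0.507, -0.493]
contact_force: [0.3, -0.1, -3.2]
opening: 0.097
```

```bash
python3 -m crank '{"linear":[[0.05,0,-0.8],[0,0,-0.8],[0,0,-0.7],[0,0,-0.5],[0,0,-0.4],[0,0,-0.3],[0,0,-0.2],[0,0,-0.1],[0,0,0],[0,0,0]],"dr":[[0,0,0],[0,0,0],[0,0,0],[0,0,0],[0,0,0],[0,0,0],[0,0,0],[0,0,0],[0,0,0],[0,0,0]],"hand":[0,0,0,0,0,0,0,0,0,0]}'
python3 -m crank '{"linear":[[0,0,0],[0,0,0],[0,0,0],[0,0,0],[0,0,0.5],[0,0,1.5],[0,0,3],[0,0,4],[0,0,4],[0,0,4],[0,0,4],[0,0,3]],"dr":[[0,0,0],[0,0,0],[0,0,0],[0,0,0],[0,0,0],[0,0,0],[0,0,0],[0,0,0],[0,0,0],[0,0,0],[0,0,0],[0,0,0]],"hand":[4,4,4,4,4,4,4,4,4,4,4,4]}'
python3 -m crank '{"linear":[[-0.3,-2,0],[-0.6,-3,0],[-0.6,-3,0],[-0.6,-3,0],[-0.6,-3,0],[-0.6,-3,0],[-0.6,-3,0],[-0.6,-3,0],[-0.6,-3,0],[-0.6,-3,0],[-0.5,-2,0],[0,0,0],[0,0,0],[0,0,0]],"dr":[[0,0,0],[0,0,0],[0,0,0],[0,0,0],[0,0,0],[0,0,0],[0,0,0],[0,0,0],[0,0,0],[0,0,0],[0,0,0],[0,0,0],[0,0,0],[0,0,0]],"hand":[5,5,5,5,5,5,5,5,5,5,5,5,5,5]}'
python3 - <<'E'
from h import *
from seg import rect
im=snap('wrist','w16.png');H,S,V=HSV(im);print(get_obs()['position'])
print('grip?',wrect(im,V<48,.141,60,(120,60,400,235)))
print('dock',wrect(im,(H>50)&(H<75)&(S>100),.018,300,(0,0,512,200)))
print('base', wrect(im,(S<40)&(V<130)&(V>48),.03,1500,(100,0,420,235)))
t=get_image('top');h,s,v=HSV(t)
print('carrier orange',rect(t,(h<20)&(s>120),.074,8,(200,110,256,250)))
print('top hoodgrip',rect(t,(v<55),.141,10,(325,150,372,265)))
E
```

```text
time: 55.0
position: [0.579, 0.0035, 0.0341]
eef_rot: [0.493, -0.507, 0.507, -0.493]
contact_force: [0.1, -0.1, -3.2]
opening: 0.099
time: 56.0
position: [0.5794, 0.0034, 0.2784]
eef_rot: [0.492, -0.505, 0.508, -0.494]
contact_force: [1.8, -0.2, -0.4]
opening: 0.472
time: 57.17
position: [0.5167, -0.3061, 0.2741]
eef_rot: [-0.493, 0.507, -0.507, 0.493]
contact_force: [0.2, 0.3, -0.1]
opening: 0.588
[ 0.51694156 -0.30563893  0.27415046]
grip? [(493.2, -328.1, 44.3, 10.7, -88.5), (429.9, -268.5, 42.6, 11.9, 14.3), (628.6, -204.5, 34.8, 7.2, 85.6), (433.3, -195.1, 20.9, 5.3, 83.8)]
dock []
base [(728.7, -284.1, 98.8, 89.7, -85.3), (542.6, -150.5, 295.3, 154.4, -7.0)]
carrier orange [(577.8, 5.2, 42, 16, 89.8)]
top hoodgrip [(439.1, -261.7, 12, 10, -0.9), (486.1, -321.9, 295, 63, -26.4)]
```

Run:
```python
from h import *
im=snap('wrist','w17.png');G=cv2.cvtColor(im['pixels'],cv2.COLOR_RGB2GRAY)
c0=np.array([.5382,-.1615]);a=np.radians(-3.6);ex=np.array([np.cos(a),np.sin(a)]);ey=np.array([-ex[1],ex[0]])
def prof(s0,dirn,orth,rng,z):
    out=[]
    for t in rng:
        vals=[]
        for k in np.linspace(-.01,.01,5):
            u,v=wproj(im,[*(c0+orth*(s0+k)+dirn*t),z]); vals.append(cv2.getRectSubPix(G,(1,1),(u,v))[0,0])
        out.append(int(np.mean(vals)))
    return out
r=np.arange(-.064,-.030,.002);print('y lo',(r*1000).astype(int).tolist())
for s in (-.09,.03,.09): print(s,'z4',prof(s,ey,ex,r,.004),'z30',prof(s,ey,ex,r,.03))
r=np.arange(.034,.068,.002);print('y hi',(r*1000).astype(int).tolist())
for s in (-.09,.03,.09): print(s,'z4',prof(s,ey,ex,r,.004),'z30',prof(s,ey,ex,r,.03))
r=np.arange(.134,.164,.002);print('x',(r*1000).astype(int).tolist())
for s in (-.03,0,.03): print(s,'x+ z4',prof(s,ex,ey,r,.004),'z30',prof(s,ex,ey,r,.03),'\n x- z4',prof(s,ex,ey,-r,.004),'z30',prof(s,ex,ey,-r,.03))
```

```text
y lo [-64, -62, -60, -57, -55, -53, -51, -49, -47, -45, -43, -41, -39, -37, -35, -33, -31]
-0.09 z4 [174, 173, 174, 137, 109, 112, 114, 117, 111, 62, 108, 89, 77, 113, 116, 117, 117] z30 [174, 173, 164, 113, 109, 109, 114, 112, 59, 104, 93, 73, 110, 116, 117, 117, 116]
0.03 z4 [176, 173, 132, 113, 113, 113, 113, 98, 74, 109, 84, 79, 108, 112, 112, 113, 112] z30 [177, 165, 119, 113, 112, 112, 107, 71, 108, 89, 76, 108, 111, 111, 113, 111, 112]
0.09 z4 [128, 106, 69, 67, 67, 66, 67, 46, 59, 67, 67, 67, 66, 67, 74, 75, 75] z30 [128, 90, 65, 66, 67, 66, 52, 52, 67, 66, 68, 67, 66, 67, 67, 66, 66]
y hi [34, 36, 38, 40, 42, 44, 46, 48, 50, 52, 54, 56, 58, 60, 62, 64, 66]
-0.09 z4 [112, 111, 110, 111, 109, 78, 32, 30, 34, 90, 108, 109, 137, 175, 175, 175, 175] z30 [111, 101, 41, 32, 31, 78, 108, 108, 135, 175, 175, 175, 174, 174, 175, 174, 175]
0.03 z4 [68, 68, 68, 67, 42, 25, 25, 31, 61, 68, 68, 98, 120, 122, 123, 124, 123] z30 [61, 28, 26, 26, 50, 68, 69, 93, 120, 123, 125, 125, 123, 123, 123, 121, 122]
0.09 z4 [66, 66, 66, 57, 28, 25, 26, 47, 65, 65, 81, 122, 128, 127, 124, 123, 123] z30
[... 374 characters left out ...]
173, 173, 174] z30 [26, 25, 30, 79, 99, 126, 171, 173, 173, 174, 173, 173, 173, 171, 171]
0 x+ z4 [65, 60, 44, 28, 26, 26, 27, 41, 67, 109, 127, 127, 129, 130, 130] z30 [25, 26, 36, 64, 106, 128, 128, 129, 129, 129, 130, 129, 128, 128, 127] 
 x- z4 [73, 66, 62, 31, 26, 25, 41, 103, 113, 141, 176, 175, 175, 174, 174] z30 [25, 25, 40, 103, 113, 150, 176, 175, 174, 175, 175, 175, 175, 175, 175]
0.03 x+ z4 [60, 57, 46, 30, 27, 24, 25, 34, 62, 92, 126, 129, 131, 132, 129] z30 [29, 28, 34, 61, 88, 125, 128, 131, 131, 130, 134, 136, 137, 140, 146] 
 x- z4 [67, 65, 56, 32, 24, 24, 58, 106, 113, 156, 175, 175, 175, 175, 174] z30 [23, 23, 55, 105, 114, 163, 176, 175, 175, 176, 175, 175, 175, 175, 175]
```

Flange edges place the base at (0.538,-0.163) with yaw about -4.9°. Pick up the hood.

```bash
python3 -m crank '{"linear":[[-1.2,-1.2,0],[-1.25,-1.2,0],[0,0,-1],[0,0,-2.5],[0,0,-3],[0,0,-3],[0,0,-3],[0,0,-2],[0,0,-1.3],[0,0,-0.8],[0,0,-0.6],[0,0,-0.4],[0,0,0],[0,0,0]],"dr":[[0,0,1.7],[0,0,1.7],[0,0,0],[0,0,0],[0,0,0],[0,0,0],[0,0,0],[0,0,0],[0,0,0],[0,0,0],[0,0,0],[0,0,0],[0,0,0],[0,0,0]],"hand":[5,5,5,5,5,5,5,5,5,5,5,5,5,5]}'
python3 -m crank '{"linear":[[0,0,0],[0,0,0],[0,0,0],[0,0,0],[0,0,0],[0,0,0],[0,0,0],[0,0,0],[0,0,0]],"dr":[[0,0,0],[0,0,0],[0,0,0],[0,0,0],[0,0,0],[0,0,0],[0,0,0],[0,0,0],[0,0,0]],"hand":[0,0,0,0,0,0,0,0,0]}'
python3 -m crank '{"linear":[[0,0,0.3],[0,0,0.7],[0,0,2],[0,0,2.5],[0,0,2.5],[0,0,2],[0,0,0],[0,0,0]],"dr":[[0,0,0],[0,0,0],[0,0,0],[0,0,0],[0,0,0],[0,0,0],[0,0,0],[0,0,0]],"hand":[0,0,0,0,0,0,0,0]}'
```

```text
time: 58.48
position: [0.4928, -0.3307, 0.0985]
eef_rot: [-0.508, 0.491, -0.492, 0.508]
contact_force: [0.1, -0.4, -0.6]
opening: 0.585
time: 59.23
position: [0.4926, -0.331, 0.0987]
eef_rot: [0.508, -0.491, 0.492, -0.508]
contact_force: [-1.3, 0.5, 5.5]
opening: 0.099
time: 59.9
position: [0.4928, -0.3309, 0.1985]
eef_rot: [-0.508, 0.491, -0.492, 0.508]
contact_force: [0.1, 0.6, -3.4]
opening: 0.101
```

```bash
python3 -m crank '{"linear":[[0,1,0],[0,2,0],[0,3,0],[0,3,0],[0,3,0],[0,2.5,0],[0,1.5,0],[0,0.7,0],[0,0,0],[1,0,0],[1.5,0,0],[1.3,0,0],[0.75,0,0],[0,0,0],[0,0,0],[0,0,0]],"dr":[[0,0,0],[0,0,-1],[0,0,-1],[0,0,-1],[0,0,-1],[0,0,-1],[0,0,-1],[0,0,-0.7],[0,0,0],[0,0,0],[0,0,0],[0,0,0],[0,0,0],[0,0,0],[0,0,0],[0,0,0]],"hand":[0,0,0,0,0,0,0,0,0,0,0,0,0,0,0,0]}'
python3 - <<'E'
from h import *
from scipy.spatial.transform import Rotation as R
o=get_obs();M=R.from_quat(o['eef_rot']).as_matrix();print(o['position'],np.degrees(np.arctan2(M[1,2],M[0,2])))
E
```

```text
time: 61.23
position: [0.5371, -0.1639, 0.1974]
eef_rot: [-0.479, 0.521, -0.52, 0.478]
contact_force: [-0.3, -0.9, -3.1]
opening: 0.097
[ 0.53708589 -0.16387568  0.19739901] -4.874830660541411
```

```bash
python3 -m crank '{"linear":[[0.1,0,-1],[0,0,-2],[0,0,-2],[0,0,-1],[0,0,-0.6],[0,0,-0.6],[0,0,-0.4],[0,0,0],[0,0,0]],"dr":[[0,0,0],[0,0,0],[0,0,0],[0,0,0],[0,0,0],[0,0,0],[0,0,0],[0,0,0],[0,0,0]],"hand":[0,0,0,0,0,0,0,0,0]}'
```

```text
time: 61.98
position: [0.5391, -0.1637, 0.1223]
eef_rot: [0.478, -0.52, 0.521, -0.479]
contact_force: [-0.4, -0.5, -3.2]
opening: 0.101
```

Past the rim top with no contact; continue down.

```bash
python3 -m crank '{"linear":[[0,0,-0.4],[0,0,-0.4],[0,0,-0.4],[0,0,-0.4],[0,0,-0.3],[0,0,-0.2],[0,0,-0.1],[0,0,0],[0,0,0]],"dr":[[0,0,0],[0,0,0],[0,0,0],[0,0,0],[0,0,0],[0,0,0],[0,0,0],[0,0,0],[0,0,0]],"hand":[0,0,0,0,0,0,0,0,0]}'
```

```text
time: 62.73
position: [0.5385, -0.1633, 0.1006]
eef_rot: [-0.479, 0.521, -0.521, 0.478]
contact_force: [-3.5, 2.2, 3.8]
opening: 0.1
```

Down on the flange (TCP 0.1006 expected 0.1007, force reversed). Release, lift clear, and check.

```bash
python3 -m crank '{"linear":[[0,0,0],[0,0,0],[0,0,0],[0,0,0],[0,0,0.5],[0,0,1.5],[0,0,3],[0,0,3],[0,0,3],[0,0,3],[0,0,2],[0,-1.5,0],[0,0,0],[0,0,0],[0,0,0]],"dr":[[0,0,0],[0,0,0],[0,0,0],[0,0,0],[0,0,0],[0,0,0],[0,0,0],[0,0,0],[0,0,0],[0,0,0],[0,0,0],[0,0,0],[0,0,0],[0,0,0],[0,0,0]],"hand":[5,5,5,5,5,5,5,5,5,5,5,5,5,5,5]}'
python3 - <<'E'
from h import *
im=snap('wrist','w18.png');H,S,V=HSV(im);print(get_obs()['position'])
print('grip',wrect(im,V<45,.143,50,(235,120,275,200)))
print('roof', wrect(im,(H>8)&(H<32)&(S>35)&(V>70),.115,2000,(110,100,405,222)))
t=get_image('top')['pixels'];s=get_image('scene')['pixels']
c=np.hstack([cv2.resize(t[100:270,70:270],(400,300)),im['pixels'][42:342,56:456]])
d=cv2.resize(s[130:310,120:480],(800,300)) if False else cv2.resize(s[120:300,120:480],(600,300))
cv2.imwrite('pics/final.png',np.vstack([c,np.pad(d,((0,0),(0,200),(0,0)))])[:,:,::-1])
E
```

```text
time: 63.98
position: [0.5379, -0.1783, 0.2585]
eef_rot: [-0.479, 0.522, -0.52, 0.478]
contact_force: [-0.5, 0.1, 0.2]
opening: 0.584
[ 0.53795074 -0.17807457  0.25844831]
grip [(538.4, -161.9, 41.3, 8.6, 85.3)]
roof [(538.5, -164.3, 298.0, 118.7, -3.3)]
```

View pics/final.png

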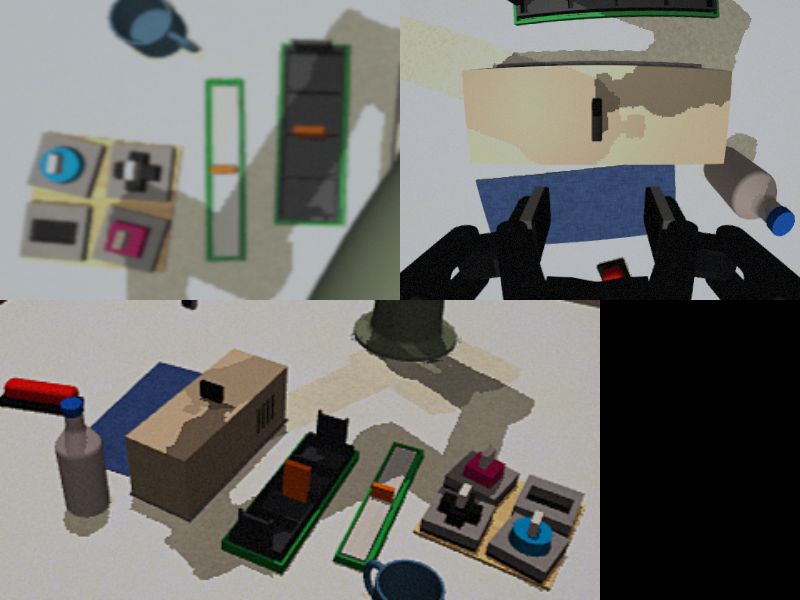

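The final picture shows the hood flush over the base. The carrier is in the wide tray, the bar in the narrow tray, all three cartridges are in their pockets, and the bottle and mug are undisturbed.

```bash
python3 -c "
from workcell import *
print(finish_job())"
```

```text
the job is handed in; nothing more can be done
None
```

The toner unit is stripped and the hood is back over the empty base, at about 64 s of the 210 s allowed. In order:
- The hood went onto the mat and the lock bar into the narrow tray.
- Cyan (round), black (cross) and magenta (square) went into their own pockets; there was no yellow cartridge.
- The carrier went into the wide tray and the hood back on its flange.

**Last checks:**
- **Hood:** its grip measured at (538.4, -161.9) mm, against a base centre of about (538.1, -162.8). It turned the same way to within about 0.5°, and the lowering stopped at the height expected for the flange.
- **Carrier:** within about 2 mm of the wide tray's centre, seen from the top camera.
- **Bar:** measured within about 2 mm of the narrow tray's centre.
- **Cartridges:** all three look upright and seated. No cartridge was tipped.
- **Bystanders:** the bottle, mug and stapler look where they were.

**What failed or disagreed:**
- **Missed grip:** the first grip on the hood closed above its plate. The pictures put the fingertips some 16–26 mm higher than the reported tool position, so I gripped lower from then on.
- **Seating height:** all three cartridges stopped about 4.5 mm higher than I calculated, each at the same height. I put this down to the nests standing on the plywood board, but I did not measure the board.
- **Cameras:** the top and wrist views of the nests differed by about 2 mm, so I used the wrist view.
- **Roof outline:** the final roof outline was unreliable because it took in part of the side wall, so I relied on the hood's grip plate instead.

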